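# Pack and latch the dry case for small finds

## Task

Pack the blue finds case: stand every capped finds jar on the table upright in a small pocket of the foam, one to a pocket and in any order, and stand the metal drying-agent canister in the big pocket, all right down on the pocket floors. Then shut the lid, hook the latch's claw over the keeper on the lid and swing the lever down over centre until it lies home against the case. Leave the other things on the table where they are.

Things in the scene. Friction and masses are not known exactly. Their poses are not given: they have to be found in the camera images.
- case: Blue metal-edged case, fixed: 196 mm (its x) by 234 mm (its y), body 105 mm high, walls 5 mm. Origin: centre of its underside, z up. The front with the latch faces its -x, the lid is hinged on the back (+x) wall. The grey foam inside has its top 55 mm above the table and five square yellow-floored pockets 35 mm deep (floors 20 mm above the table).
- pocket0 (a point): centre of the floor of a small foam pocket, 43 mm square with a 2 mm chamfer, sides along the case's axes; in the case's frame at (-45, -70) mm. A jar fully down has its centre 33 mm above this point.
- pocket1 (a point): centre of the floor of a small foam pocket, 43 mm square with a 2 mm chamfer, sides along the case's axes; in the case's frame at (29, -70) mm. A jar fully down has its centre 33 mm above this point.
- pocket2 (a point): centre of the floor of a small foam pocket, 43 mm square with a 2 mm chamfer, sides along the case's axes; in the case's frame at (-45, -2) mm. A jar fully down has its centre 33 mm above this point.
- pocket3 (a point): centre of the floor of a small foam pocket, 43 mm square with a 2 mm chamfer, sides along the case's axes; in the case's frame at (29, -2) mm. A jar fully down has its centre 33 mm above this point.
- big_pocket (a point): centre of the floor of the big foam pocket, 60 mm square, at (-8, 66) mm in the case's frame. The canister fully down has its centre 30 mm above this point.
- jar0_mid (a point): centre (half-way up) of a clear round jar with a white screw cap and a brown find inside: 38 mm in diameter all the way up, 66 mm high (the cap is the top 18 mm), about 70 g, heavy at the foot, z along its axis. It starts upright on the table. Two to four of the four jars are present.
- jar1_mid (a point): centre (half-way up) of a clear round jar with a white screw cap and a brown find inside: 38 mm in diameter all the way up, 66 mm high (the cap is the top 18 mm), about 70 g, heavy at the foot, z along its axis. It starts upright on the table. Two to four of the four jars are present.
- jar2_mid (a point): centre (half-way up) of a clear round jar with a white screw cap and a brown find inside: 38 mm in diameter all the way up, 66 mm high (the cap is the top 18 mm), about 70 g, heavy at the foot, z along its axis. It starts upright on the table. Two to four of the four jars are present.
- jar3_mid (a point): centre (half-way up) of a clear round jar with a white screw cap and a brown find inside: 38 mm in diameter all the way up, 66 mm high (the cap is the top 18 mm), about 70 g, heavy at the foot, z along its axis. It starts upright on the table. Two to four of the four jars are present.
- canister_mid (a point): centre (half-way up) of the round aluminium canister of drying agent with an orange band: 54 mm in diameter, 60 mm high, about 120 g, z along its axis. It starts upright on the table.
- lid (a joint): lid angle in rad: 0 shut, 1.57 upright, 2.1 fully back. Stiff hinge: it stays where left, takes up to 4 N at the free edge. Hinge line along the case's y through (98, 0, 105) mm in the case's frame. Plate 196 x 234 x 16 mm, its underside in the plane of the hinge line, so its top is 121 mm above the table when shut.
- lever (a joint): lever angle in rad: 0 closed (hanging down along the case front), 1.57 straight out, up to 2.5. Pivot along the case's y at (-114, 0, 85) mm in the case's frame. Lever 22 mm wide (y), 5 mm thick, 56 mm long, red lip at its end. Stays where left. Claw hooked: about 4 N at the tip below 1.4 rad, over centre at 0.4, then goes home to 0.
- claw (a joint): claw angle in rad about its pin in the lever; its lean outward from upright is claw minus lever. Stays where left (light friction). At lever angle t the pin is 14 sin(t-0.4) mm farther out from the case front than the pivot and 14 cos(t-0.4) mm lower, so moving the claw in the upright plane across the latch moves the lever too.
- claw_bar (a point): middle of the claw's cross bar, 6 mm thick, along the case's y, 41.8 mm from the claw's pin; it goes behind the keeper's lip. The claw is a flat steel loop 36 mm wide, sprung to stretch a few mm along its length (4.5 N per mm).
- claw_tab (a point): grip point of the claw's red tab, 74 mm from its pin on the same line as the bar. The tab is a plate 30 mm wide (along the case's y, the way to grip it from above), 7 mm thick, reaching from 46 to 86 mm from the pin.
- keeper (a point): where the bar rests when hooked: on a ledge between the lid's edge and an upturned lip, mid of the lid's free edge. The lip, 20 mm wide, stands 6 to 10 mm farther out than this point, its top 4 mm above it; the back of the gap is 7 mm behind it. Moves with the lid; shut it is at (-110, 0, 118) mm in the case's frame.
- mug: blue mug, 76 mm across, 90 mm high; a bystander, origin at its underside, to be left alone
- jam_jar: amber glass jar with a brass-coloured lid, 68 mm across, 100 mm high; a bystander, origin at its underside, to be left alone
- tape_roll: yellow roll of tape lying flat, 90 mm across, 25 mm high; a bystander, origin at its underside, to be left alone
- scale_bar: black-and-white photo scale, 150 x 25 x 6 mm, lying flat; a bystander, origin at its underside, to be left alone
- bowl: small terracotta bowl, 84 mm across, 40 mm high; a bystander, origin at its underside, to be left alone
- mouse: black computer mouse, 62 x 110 x 34 mm; a bystander, origin at its underside, to be left alone
- brush: small brush, 160 mm long, lying flat; a bystander, origin at its underside, to be left alone

How it is judged:
By the outcome, as a careful person would: the job done as asked, in the order asked, and still so for the second after the job is handed in, with the robot touching nothing.
Of jar0, jar1, jar2, jar3 only 2 to 4 are there at a start; the rules pass over those that are not, and their reading is None.
At some moment in a run one of jar0, jar1, jar2, jar3, canister may be knocked a few centimetres aside while the robot is not near it.
It also fails if it takes over 210 s, if anything falls off the work surface, if the arm or the gripper's body presses on something with over 40 N, if the wrist force passes 120 N, or if a joint passes its speed limit or range.

## Robot

A 7-joint arm with a two-finger parallel gripper is mounted at the origin on the work surface. World frame = base frame: x ahead of the robot, y to its left, z up, the work surface at z = 0. Lengths are in m, angles in rad, forces in N, time in s.
With the tool pointing down it reaches from about 0.425 to 0.925 m from the base axis. Payload 6.8 kg.
Tool frame: the origin (TCP) lies at the very end of the fingers, on their centre line; the grasp point (between the pads) lies 19 mm behind it; z points along the fingers, y is the line along which they close (so a half turn about z gives the same grasp; the last joint's range is limited). The gripper opens to 88 mm and grips with 3 to 60 N. Pads are 20 mm wide; open, the fingers measure 115 mm over their backs; the gripper's body (75 mm by 178 mm) begins 61 mm behind the grasp point.
Start: joints at [-1.312, 0.477, 0.022, 1.555, -0.011, 1.109, -0.083], TCP at [0.242, 0.63, 0.223] pointing down, gripper open.
Joint ranges: [-2.96, 2.96], [-0.34, 2.1], [-1.41, 1.46], [0.24, 2.44], [-1.37, 4.51], [0.17, 1.92], [-2.96, 2.96]. Speed limits (rad/s): [2.39, 2.39, 3.14, 3.14, 3.14, 3.14, 3.14].

## Interface

Orientations are given as [roll, pitch, yaw] about the fixed x, y, z axes, in that order (R = Rz(yaw) Ry(pitch) Rx(roll)).
In Python, from bench import sensors, vision, bot gives the robot as it stands.
- The arm moves only by the shell command python3 -m jog 'ROWS' [OPENING]. ROWS is JSON, a list of rows, each a list of 6 numbers: the shift along the tool's x, y, z in m, then the turn, a rotation vector about the tool's x, y, z in degrees. A call has 1 to 5 rows; each row is the pose to reach, as a shift and turn from the pose commanded when the call began, along the tool's axes at that moment; what a row does not reach only later rows make up. A row lasts 1/10 s, in which the tool goes at most 50 mm and 8.59 degrees, less where a joint would pass 70% of its speed; a pose out of reach is approached as far as the arm can. A call with a gripper value outside its range is refused whole. OPENING is the opening, from -1 (shut) to 1 (fully open), set as the call begins (- or left out, the last holds). The fingers move at their own pace and stop on an object; the grip force is fixed at half the most. Time passes only in rows, so rows that repeat a pose let the fingers close. It gives the time, the measured TCP pose, the force, the opening and the grip force at its end, in the units of the state.
- sensors.get_state(): the state, without advancing time (a new reading comes with each control period).
- vision.read_camera(name): name is "scene" or "top" or "wrist"; returns the picture (480x640x3 uint8, blue, green, red); there is no depth.
- vision.camera_params(name): a dict with "vertical_fov" (degrees; the focal length in pixels is half the picture's height over the tangent of half this angle, whatever the lens; pixels are square), "cx", "cy" (the principal point, pixels), "origin" and "attitude" of the camera in the world. Camera axes: x right, y up, looking along -z (the intrinsics and any distortion apply to the point x, -y, -z); pixel columns grow to the right and rows downward; lengths in m; the calibration is good to about 2 mm. A picture is of the moment at which its call begins: read the wrist's pose just before it. camera_params takes no time and is no camera call; for the wrist camera it gives the pose at the moment of the call.
- bot.close_job(): hands the job in; it is judged then, once.
The state is a dict: "time_s": time; "joint_positions": joint angles; "joint_velocities": joint speeds; "joint_efforts": joint torques, N m; "eef_pos": TCP position; "tcp_rot": TCP orientation; "force": force on the tool from outside, world axes, zero at the start; "moment": the same for the moment, N m; "grip_width": finger opening in m; "finger_force": force on a finger pad.
Only numpy, scipy, OpenCV 4.12 (cv2) and the standard library are available. Lean on these libraries where they do the work, as an engineer would, in place of code of your own. Each camera call takes 0.05 s, during which the arm holds its last target. There are 200 camera calls.

## Working session

There is one attempt and no reset: what is moved stays moved. The work goes in short steps, Python scripts to look and compute and a shell command to move; the robot and the scene stay as the last step left them, time stands still between calls to the robot, and variables do not carry over. Pictures are saved under pics/ and viewed, at most 14 in all, crops included, and the job is handed in when it is done.

```bash
ls; mkdir -p pics; python3 - <<'E'
from bench import sensors, vision, bot
import cv2
for n in ["scene","top","wrist"]:
    print(n,vision.camera_params(n))
    if n!="wrist":cv2.imwrite(f"pics/{n}0.png",vision.read_camera(n))
print(sensors.get_state())
E
```

```text
pics
scene {'vertical_fov': 55.77765999651168, 'cx': 323.1991960117756, 'cy': 248.42841964517856, 'origin': array([ 1.39342969, -0.16439823,  0.66834499]), 'attitude': array([0.99751   , 0.01475909, 1.4230317 ])}
top {'vertical_fov': 56.23806069641683, 'cx': 317.04811924066274, 'cy': 243.55095138016807, 'origin': array([ 0.36908766, -0.04260421,  1.28445297]), 'attitude': array([ 0.15440267,  0.0066945 , -1.55349581])}
wrist {'vertical_fov': 64.2595679352764, 'cx': 314.25876867722246, 'cy': 239.25899052779607, 'origin': array([0.16581631, 0.65758862, 0.3839635 ]), 'attitude': array([-0.29812033,  0.00270577,  1.20449322])}
{'time_s': 0.1, 'joint_positions': array([-1.31212045,  0.47770596,  0.02232314,  1.55631138, -0.01149095,
        1.10930138, -0.08312454]), 'joint_velocities': array([ 1.27043669e-04, -1.91615869e-03,  2.46828613e-04, -4.78097999e-03,
       -1.79841728e-03,  1.58002643e-03, -1.35625735e-05]), 'joint_efforts': array([ 4.34633766e-03, -5.84093857e+01,  1.53976623e+00, -2.73314935e+01,
       -5.42738987e-02,  1.30686251e-02,  6.30951718e-05]), 'eef_pos': array([0.24187163, 0.62961242, 0.22180366]), 'tcp_rot': array([-3.13999860e+00,  1.14368982e-04,  2.77483415e+00]), 'force': array([ 0.71967644, -0.06978098, -0.24280542]), 'moment': array([-0.029173  ,  0.01489218,  0.02880417]), 'finger_force': 0.0, 'grip_width': 0.08798045518008961}
```

View pics/scene0.png

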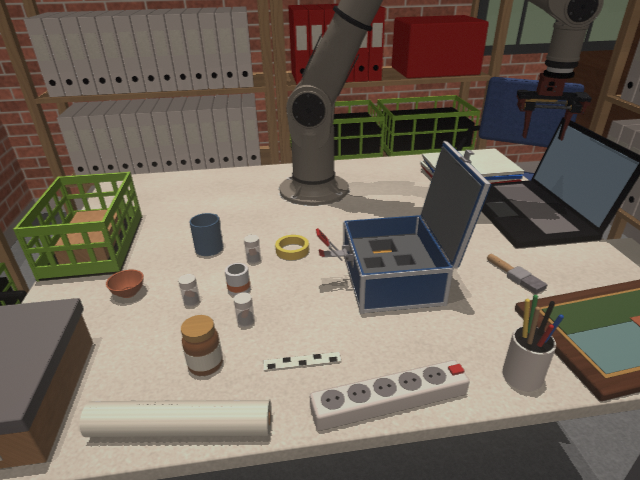

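View pics/top0.png

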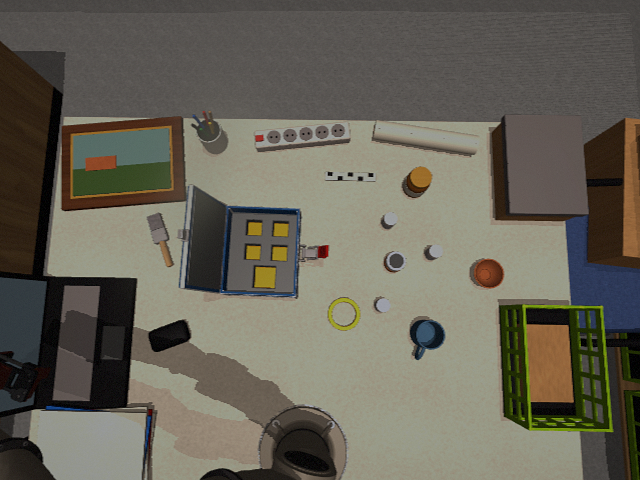

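The scene shows three jars, the canister, and an open case with its latch pointing toward -y. In the top view the jars are at about (389,220), (434,252) and (382,305). The canister is at (396,261), the pocket floors are around (265,250), and the claw tab is at (322,251).

```bash
cat > h.py <<'E'
import numpy as np, cv2
from scipy.spatial.transform import Rotation as R
from bench import sensors, vision, bot
def cam(n):
    p=vision.camera_params(n); return p
def foc(p): return 240/np.tan(np.radians(p["vertical_fov"])/2)
def ray(p,u,v):
    d=np.array([(u-p["cx"])/foc(p),-(v-p["cy"])/foc(p),-1.])
    return R.from_euler("xyz",p["attitude"]).apply(d)
def plane(p,u,v,z):
    d=ray(p,u,v); o=np.array(p["origin"]); return o+d*(z-o[2])/d[2]
def proj(p,X):
    c=R.from_euler("xyz",p["attitude"]).inv().apply(np.array(X)-p["origin"])
    return np.array([p["cx"]+foc(p)*c[0]/-c[2], p["cy"]-foc(p)*c[1]/-c[2]])
def snap(n):
    p=cam(n); return p,vision.read_camera(n)
def blobs(mask,amin=20,amax=1e9):
    k,l,s,c=cv2.connectedComponentsWithStats(mask.astype(np.uint8))
    return [(c[i],s[i]) for i in range(1,k) if amin<=s[i][4]<=amax]
def tri(p1,uv1,p2,uv2):
    d1,d2=ray(p1,*uv1),ray(p2,*uv2); d1/=np.linalg.norm(d1); d2/=np.linalg.norm(d2)
    A=np.stack([d1,-d2],1); b=np.array(p2["origin"])-p1["origin"]
    t=np.linalg.lstsq(A,b,rcond=None)[0]
    a=p1["origin"]+t[0]*d1; c=p2["origin"]+t[1]*d2
    return (a+c)/2,np.linalg.norm(a-c)
E
python3 - <<'E'
from h import *
np.set_printoptions(precision=4,suppress=True)
p=cam("top"); im=cv2.imread("pics/top0.png"); hsv=cv2.cvtColor(im,cv2.COLOR_BGR2HSV)
H,S,V=[hsv[...,i].astype(int) for i in range(3)]
print("jars area")
for (u,v),s in blobs((S<25)&(V>170),40,500): print(u,v,s[4],plane(p,u,v,.066))
print("yellow")
for (u,v),s in blobs((H>18)&(H<32)&(S>150)&(V>120),60): print((u,v),s,plane(p,u,v,.02))
print("red")
for (u,v),s in blobs(((H<6)|(H>174))&(S>150)&(V>100),20): print((u,v),s,plane(p,u,v,.1))
print("px m/pix",np.linalg.norm(plane(p,300,250,.1)-plane(p,301,250,.1)))
cv2.imwrite("pics/crop0.png",cv2.resize(im[170:320,170:450],None,fx=2.8,fy=2.8,interpolation=cv2.INTER_CUBIC))
E
```

```text
jars area
yellow
(np.float64(254.72151898734177), np.float64(228.41139240506328)) [248 222  14  13 158] [0.6067 0.1487 0.02  ]
(np.float64(280.6424242424242), np.float64(229.52727272727273)) [274 223  14  13 165] [0.6047 0.0743 0.02  ]
(np.float64(253.0), np.float64(252.00584795321637)) [246 246  15  13 171] [0.5384 0.151  0.02  ]
(np.float64(279.59574468085106), np.float64(253.29255319148936)) [273 247  14  14 188] [0.536  0.0752 0.02  ]
(np.float64(264.88442211055275), np.float64(276.86180904522615)) [255 267  21  21 398] [0.4683 0.1147 0.02  ]
(np.float64(343.4479495268139), np.float64(313.18296529968455)) [328 298  32  33 317] [ 0.371  -0.1075  0.02  ]
red
(np.float64(259.0), np.float64(137.5)) [256 135   7   6  40] [0.8483 0.1346 0.1   ]
(np.float64(326.32), np.float64(250.16)) [325 245   3  11  25] [ 0.5359 -0.0565  0.1   ]
px m/pix 0.0026645172177231836
```

View pics/crop0.png

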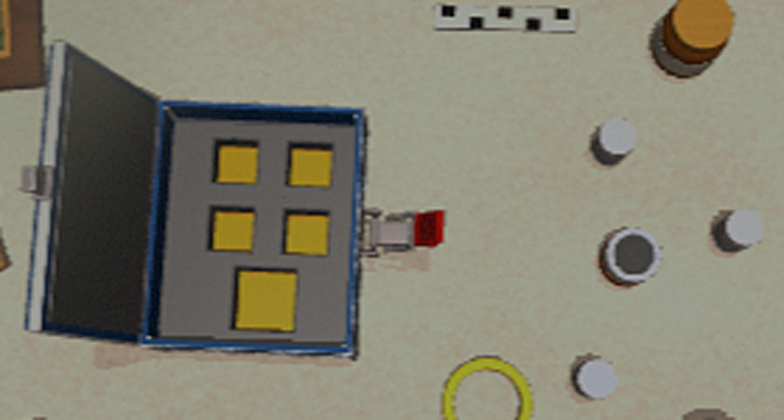

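```bash
cat >> h.py <<'E'
POCK=np.array([[-45,-70],[29,-70],[-45,-2],[29,-2],[-8,66]])/1000
def rigid2(A,B):
    a,b=A-A.mean(0),B-B.mean(0)
    th=np.arctan2((a[:,0]*b[:,1]-a[:,1]*b[:,0]).sum(),(a*b).sum())
    M=np.array([[np.cos(th),-np.sin(th)],[np.sin(th),np.cos(th)]])
    return th,B.mean(0)-M@A.mean(0),(M@A.T).T-B
def topfind():
    p,im=snap("top"); hsv=cv2.cvtColor(im,cv2.COLOR_BGR2HSV)
    H,S,V=[hsv[...,i].astype(int) for i in range(3)]
    m=((im[...,0].astype(int)-im[...,2])>-8)&(V>130)&(S<60); m[:, :335]=0; m[:190]=0; m[340:]=0; m[:,460:]=0
    out=[]
    for c,s in blobs(m,50): out.append((c.round(1),s[4],plane(p,*c,.066)[:2].round(4),plane(p,*c,.06)[:2].round(4)))
    return out
E
python3 - <<'E'
from h import *
np.set_printoptions(precision=4,suppress=True)
B=np.array([[.6047,.0743],[.6067,.1487],[.536,.0752],[.5384,.151],[.4683,.1147]])
print(rigid2(POCK,B))
for o in topfind(): print(*o)
s=sensors.get_state(); print(s["time_s"])
E
```

```text
(np.float64(1.545714159812599), array([0.5354, 0.1212]), array([[-0.5359, -0.121 ],
       [-0.536 , -0.1215],
       [-0.5351, -0.1202],
       [-0.5357, -0.1221],
       [-0.5345, -0.121 ]]))
[390.6 218.2] 134 [ 0.6329 -0.2333] [ 0.6342 -0.2343]
[436.  250.6] 134 [ 0.5443 -0.3568] [ 0.5452 -0.3583]
[396.2 260.4] 111 [ 0.5155 -0.2477] [ 0.5162 -0.2487]
[383.3 304.9] 149 [ 0.3948 -0.212 ] [ 0.3949 -0.2128]
0.15
```

```bash
cat >> h.py <<'E'
def to(x,y,z,yaw=None):
    "tool-frame shift and turn to a tool-down target pose"
    s=sensors.get_state(); r=R.from_euler("xyz",s["tcp_rot"])
    d=r.inv().apply(np.array([x,y,z])-s["eef_pos"])
    yw=s["tcp_rot"][2] if yaw is None else yaw
    t=(r.inv()*R.from_euler("xyz",[np.pi,0,yw])).as_rotvec(degrees=True)
    print("shift mm",(d*1000).round(1),"turn",t.round(2),"dist",round(np.linalg.norm(d)*1000,1))
E
python3 -m jog '[[0,0,-0.05,0,0,8],[0,0,-0.1,0,0,16],[0,0,-0.15,0,0,24],[0,0,-0.16,0,0,32],[0,0,-0.16,0,0,40]]'
python3 - <<'E'
from h import *
to(.53,.06,.36,1.5457)
E
```

```text
time_s: 0.65
eef_pos: [0.2425, 0.6311, 0.386]
tcp_rot: [3.138, -0.004, 2.071]
force: [0.6, 0.4, -1.0]
grip_width: 0.0878
finger_force: 0.0
shift mm [-639.1  -21.6   23.5] turn [ 0.15 -0.28 30.09] dist 639.9
```

```bash

python3 -m jog '[[-0.05,0,0,0,0,6],[-0.1,0,0,0,0,12],[-0.15,0,0,0,0,18],[-0.2,0,0,0,0,24],[-0.25,-0.01,0,0,0,30]]'
python3 - <<'E'
from h import *
to(.53,.06,.36,1.5457)
E
```

```text
time_s: 1.15
eef_pos: [0.3555, 0.4053, 0.3823]
tcp_rot: [3.141, 0.0, 1.548]
force: [1.1, 0.1, 1.0]
grip_width: 0.0882
finger_force: 0.0
shift mm [-341.2  182.5   22.5] turn [0.01 0.02 0.11] dist 387.6
```

```bash

python3 -m jog '[[-0.044,0.022,0,0,0,0],[-0.088,0.045,0,0,0,0],[-0.132,0.068,0,0,0,0],[-0.176,0.09,0,0,0,0],[-0.22,0.115,0,0,0,0]]'
python3 -m jog '[[-0.044,0.022,0,0,0,0],[-0.088,0.045,0,0,0,0],[-0.12,0.067,0.022,0,0,0],[-0.12,0.067,0.022,0,0,0],[-0.12,0.067,0.022,0,0,0]]'
python3 - <<'E'
from h import *
p,im=snap("wrist"); cv2.imwrite("pics/w1.png",im)
np.save("w1.npy",p,allow_pickle=True)
s=sensors.get_state(); print(s["eef_pos"],s["tcp_rot"],p)
E
```

```text
time_s: 1.65
eef_pos: [0.4651, 0.184, 0.3827]
tcp_rot: [-3.141, -0.001, 1.553]
force: [0.7, -0.0, 0.8]
grip_width: 0.0877
finger_force: 0.0
time_s: 2.15
eef_pos: [0.5295, 0.0642, 0.36]
tcp_rot: [-3.14, 0.001, 1.551]
force: [-0.5, -0.0, 0.7]
grip_width: 0.0881
finger_force: 0.0
[0.52952031 0.06553228 0.36045584] [-3.14081038e+00 -1.25469812e-04  1.55343074e+00] {'vertical_fov': 64.2595679352764, 'cx': 314.25876867722246, 'cy': 239.25899052779607, 'origin': array([0.53076986, 0.14386548, 0.5221616 ]), 'attitude': array([-0.29966059,  0.00190527, -0.01945152])}
```

View pics/w1.png

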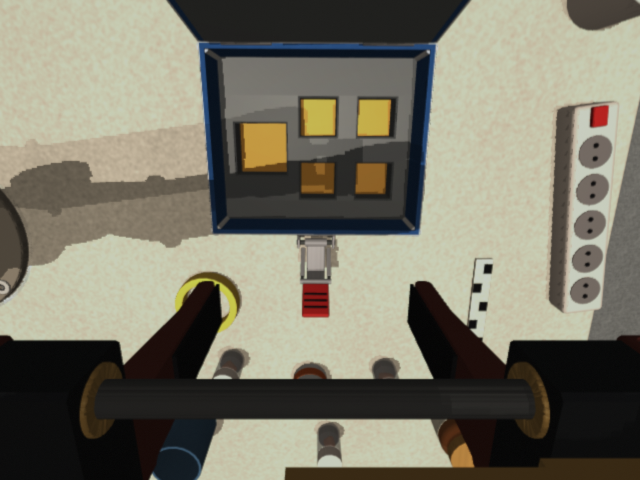

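The wrist view shows the case rim from about (201,43) to (435,235), with five pockets. The claw and red tab stick out at (316,300). I'll refine the case pose from the pocket floors, correcting for the foam walls that hide part of them.

```bash
cat >> h.py <<'E'
def casefit(p,im):
    hsv=cv2.cvtColor(im,cv2.COLOR_BGR2HSV); H,S,V=[hsv[...,i].astype(int) for i in range(3)]
    m=(H>10)&(H<32)&(S>130)&(V>60)
    bl=[]
    for c,s in blobs(m,300):
        x,y,w,h,a=s
        if a>.8*w*h and abs(w-h)<.25*w: bl.append(plane(p,*c,.02)[:2])
    return np.array(bl)
def fit(p,bl,th=1.5457,o=(.5354,.1212)):
    th=float(th); o=np.array(o)
    for _ in range(6):
        M=R.from_euler("z",th).as_matrix()[:2,:2]
        c=M.T@(p["origin"][:2]-o); A=[];B=[]
        for i,q in enumerate(POCK):
            hw=.0215 if i<4 else .030
            lo,hi=q-hw,q+hw; k=.035/(p["origin"][2]-.055)
            vis_lo=np.maximum(lo,lo+(lo-c)*k); vis_hi=np.minimum(hi,hi+(hi-c)*k)
            vc=(vis_lo+vis_hi)/2; w=M@vc+o
            j=np.argmin(np.linalg.norm(bl-w,axis=1))
            if np.linalg.norm(bl[j]-w)<.015: A.append(vc);B.append(bl[j])
        A,B=np.array(A),np.array(B); th,o,_=rigid2(A,B)
    M=R.from_euler("z",th).as_matrix()[:2,:2]
    return th,o,((M@A.T).T+o-B)*1000
def c2w(th,o,X):
    return np.r_[R.from_euler("z",th).as_matrix()[:2,:2]@np.array(X[:2])+o,X[2]]
E
python3 - <<'E'
from h import *
np.set_printoptions(precision=4,suppress=True)
p=np.load("w1.npy",allow_pickle=True).item(); im=cv2.imread("pics/w1.png")
th,o,r=fit(p,casefit(p,im)); print(th,o,r)
pt=cam("top"); it=cv2.imread("pics/top0.png"); hsv=cv2.cvtColor(it,cv2.COLOR_BGR2HSV)
bl=np.array([plane(pt,*c,.02)[:2] for c,s in blobs((hsv[...,0]>18)&(hsv[...,0]<32)&(hsv[...,1]>150)&(hsv[...,2]>120),60)])
t=fit(pt,bl); print(t)
for (x,y) in [(-98,-117),(-98,117),(98,-117),(98,117)]: print(proj(p,c2w(th,o,(x/1e3,y/1e3,.105))))
# tab edges
b=im.astype(int); red=(b[...,2]>120)&(b[...,1]<60)&(b[...,0]<70)
for c,s in blobs(red,100): print("red",c,s)
E
```

```text
1.5446410115017462 [0.5316 0.12  ] [[ 0.114  -0.0438]
 [-0.2197 -0.3884]
 [ 0.2564  0.4216]
 [-0.1791  0.04  ]
 [ 0.0285 -0.0295]]
(np.float64(1.5450770274322012), array([0.5332, 0.1193]), array([[ 0.3649, -0.4118],
       [ 0.2355,  0.169 ],
       [ 0.1162,  0.431 ],
       [-0.4015, -0.3181],
       [-0.3151,  0.1298]]))
[418.3958 234.0598]
[212.6114 232.6255]
[435.7239  43.2893]
[198.3302  41.6158]
red [599.8534 115.6353] [593 106  15  21 266]
red [314.6757 287.8703] [303 284  25   9 185]
red [315.0761 311.9783] [302 308  27   8 184]
```

```bash

python3 -m jog '[[-0.05,0,0,0,0,0],[-0.1,0.01,0,0,0,0],[-0.14,0.04,0.02,0,0,0],[-0.18,0.07,0.04,0,0,0],[-0.22,0.09,0.06,0,0,0.5]]'
python3 -m jog '[[-0.03,0.006,0.04,0,0,0],[-0.06,0.007,0.07,0,0,0],[-0.076,0.007,0.1,0,0,0],[-0.076,0.007,0.1,0,0,0],[-0.076,0.007,0.1,0,0,0]]'
cat >> h.py <<'E'
def wristcaps(z=.066,save=None,amin=700):
    p,im=snap("wrist"); s=sensors.get_state()
    if save: cv2.imwrite(save,im)
    hsv=cv2.cvtColor(im,cv2.COLOR_BGR2HSV); H,S,V=[hsv[...,i].astype(int) for i in range(3)]
    m=((im[...,0].astype(int)-im[...,2])>-8)&(V>120)&(S<60)
    m=cv2.morphologyEx(m.astype(np.uint8),cv2.MORPH_OPEN,np.ones((3,3)))
    print("tcp",s["eef_pos"].round(4),s["tcp_rot"].round(3))
    for c,st in blobs(m,amin):
        cs,_=cv2.findContours((cv2.connectedComponents(m)[1]==cv2.connectedComponents(m)[1][int(c[1]),int(c[0])]).astype(np.uint8),0,1)
        (u,v),r=cv2.minEnclosingCircle(max(cs,key=len))
        d=np.linalg.norm(plane(p,u-r,v,z)-plane(p,u+r,v,z))*1000
        print("px",c.round(1),st,"pos",plane(p,*c,z)[:2].round(4),"circ",plane(p,u,v,z)[:2].round(4),"dia",d.round(1))
E
python3 - <<'E'
from h import *
wristcaps(save="pics/w2.png")
E
```

```text
time_s: 2.7
eef_pos: [0.6152, -0.1487, 0.3034]
tcp_rot: [3.14, -0.002, 1.55]
force: [0.7, 1.1, 0.4]
grip_width: 0.0879
finger_force: 0.0
time_s: 3.2
eef_pos: [0.6186, -0.2247, 0.204]
tcp_rot: [-3.141, -0.001, 1.546]
force: [1.5, -0.4, 0.5]
grip_width: 0.088
finger_force: 0.0
tcp [ 0.6193 -0.2246  0.2051] [ 3.140e+00 -1.000e-03  1.547e+00]
px [191.5 257.8] [163 225  62  56 842] pos [ 0.5148 -0.2513] circ [ 0.6219 -0.2378] dia 656.6
```

View pics/w2.png

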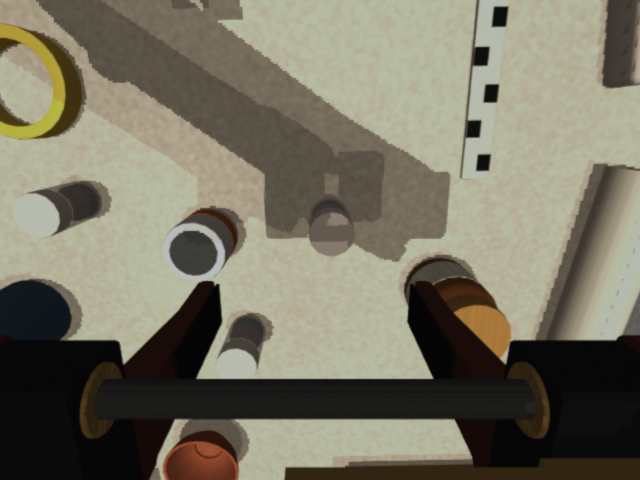

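The jar under the gripper is in its shadow, with the cap at about (331,234). The canister rim is at (195,249), and the jam-jar lid is near (482,332).

```bash

cat >> h.py <<'E'
def capcircle(im,u,v,rmin,rmax,win=60):
    x0,y0=int(u-win),int(v-win); g=cv2.cvtColor(im[max(y0,0):y0+2*win,max(x0,0):x0+2*win],cv2.COLOR_BGR2GRAY)
    g=cv2.GaussianBlur(cv2.resize(g,None,fx=2,fy=2),(5,5),0)
    c=cv2.HoughCircles(g,cv2.HOUGH_GRADIENT,1.0,200,param1=60,param2=10,minRadius=2*rmin,maxRadius=2*rmax)
    if c is None: return None
    a=c[0,0]/2; return np.array([a[0]+max(x0,0),a[1]+max(y0,0),a[2]])
E
python3 - <<'E'
from h import *
p=cam("wrist"); im=cv2.imread("pics/w2.png")
c=capcircle(im,331,234,17,28,40); print(c, "exp r", 19e-3*foc(p)/(p["origin"][2]-.066))
print(plane(p,c[0],c[1],.066), plane(p,331,234,.066),"jam",plane(p,482,332,.1))
print(c[0]+c[2],c[0]-c[2])
E
```

```text
[331.75 234.25  21.8 ] exp r 24.097411994996747
[ 0.63304621 -0.23373666  0.066     ] [ 0.63243231 -0.2335082   0.066     ] jam [ 0.74970034 -0.30713257  0.1       ]
353.55 309.95
```

```bash

python3 -m jog '[[-0.0087,0.0139,0.04,0,0,0.2],[-0.0087,0.0139,0.08,0,0,0.2],[-0.0087,0.0139,0.12,0,0,0.2],[-0.0087,0.0139,0.15,0,0,0.2],[-0.0087,0.0139,0.15,0,0,0.2]]'
python3 - <<'E'
from h import *
to(.633,-.2336,.037,1.545)
E
```

```text
time_s: 3.75
eef_pos: [0.631, -0.2321, 0.0514]
tcp_rot: [-3.138, -0.003, 1.544]
force: [0.5, 0.8, 0.2]
grip_width: 0.0876
finger_force: 0.0
shift mm [-1.5  2.1 14.4] turn [-0.22 -0.16 -0.04] dist 14.7
```

```bash

python3 -m jog '[[-0.001,0.0015,0.0145,0,0,0],[-0.001,0.0015,0.0145,0,0,0],[-0.001,0.0015,0.0145,0,0,0]]'
python3 -m jog '[[0,0,0,0,0,0],[0,0,0,0,0,0],[0,0,0,0,0,0],[0,0,0,0,0,0],[0,0,0,0,0,0]]' -0.4
python3 -m jog '[[0,0,0,0,0,0],[0,0,0,0,0,0]]'
python3 -m jog '[[0,0,-0.03,0,0,0],[0,0,-0.08,0,0,0],[0,0,-0.13,0,0,0],[0,0,-0.13,0,0,0]]'
python3 - <<'E'
from h import *
p,im=snap("wrist"); cv2.imwrite("pics/w3.png",im); s=sensors.get_state(); print(s["eef_pos"],s["tcp_rot"],s["grip_width"])
to(*c2w(1.545,np.array([.5324,.1197]),(-.045,-.002,.17)),1.545)
E
```

```text
time_s: 4.05
eef_pos: [0.6341, -0.2369, 0.0408]
tcp_rot: [3.139, 0.0, 1.541]
force: [-0.6, -0.0, 0.0]
grip_width: 0.0875
finger_force: 0.0
time_s: 4.55
eef_pos: [0.6329, -0.2369, 0.0392]
tcp_rot: [3.142, -0.0, 1.541]
force: [0.0, -0.7, -0.6]
grip_width: 0.051
finger_force: 0.0
time_s: 4.75
eef_pos: [0.6328, -0.2369, 0.0391]
tcp_rot: [-3.141, -0.0, 1.541]
force: [-1.0, -0.1, -0.3]
grip_width: 0.0375
finger_force: 30.0
time_s: 5.15
eef_pos: [0.6364, -0.2395, 0.1766]
tcp_rot: [3.13, 0.003, 1.54]
force: [0.5, -0.3, 0.4]
grip_width: 0.0376
finger_force: 30.0
[ 0.63487965 -0.23820056  0.17295512] [3.13485099e+00 1.63029782e-03 1.54054081e+00] 0.037792841473266975
shift mm [ 309.7 -111.1    1.7] turn [ 0.39  0.09 -0.26] dist 329.0
```

View pics/w3.png

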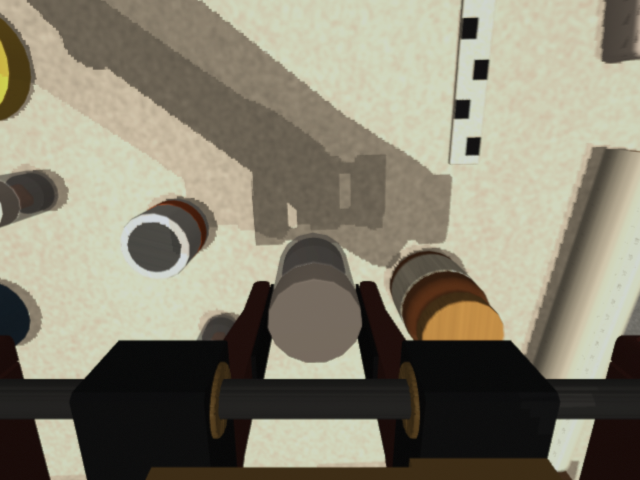

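The jar is held, with the cap circle at about (315,314) and a radius near 46. I'll work out its offset in the grip.

```bash

cat >> h.py <<'E'
def held(top_off,save=None,u=315,v=314,rmin=40,rmax=52,win=75):
    p,im=snap("wrist"); s=sensors.get_state()
    if save: cv2.imwrite(save,im)
    c=capcircle(im,u,v,rmin,rmax,win); X=plane(p,c[0],c[1],s["eef_pos"][2]+top_off)
    r=R.from_euler("xyz",s["tcp_rot"])
    print("circle",c,"cap",X.round(4),"tcp",s["eef_pos"].round(4),"in tool mm",(r.inv().apply(X-s["eef_pos"])*1000).round(1),"exp r",19e-3*foc(p)/(p["origin"][2]-X[2]))
E
python3 - <<'E'
from h import *
held(.027)
E
python3 -m jog '[[0.05,0,0,0,0,0],[0.1,-0.02,0,0,0,0],[0.15,-0.06,0,0,0,0],[0.2,-0.1,0,0,0,0],[0.25,-0.111,0,0,0,0.25]]'
python3 -m jog '[[0.03,0,0,0,0,0],[0.055,0,0,0,0,0],[0.055,0,0,0,0,0],[0.055,0,0,0,0,0]]'
python3 - <<'E'
from h import *
held(.027,"pics/w4.png")
p,im=snap("wrist");print(fit(p,casefit(p,im)))
E
```

```text
circle [315.25 329.25  50.05] cap [ 0.6345 -0.2394  0.1972] tcp [ 0.6335 -0.237   0.1702] in tool mm [ -2.3   1.1 -27. ] exp r 52.70278314426788
time_s: 5.75
eef_pos: [0.5478, -0.0133, 0.1714]
tcp_rot: [3.121, 0.003, 1.535]
force: [31.1, -3.8, 4.1]
grip_width: 0.0402
finger_force: 30.6
time_s: 6.15
eef_pos: [0.541, 0.0425, 0.1676]
tcp_rot: [-3.139, 0.001, 1.538]
force: [-0.4, -0.6, -1.0]
grip_width: 0.041
finger_force: 28.1
circle [308.75 317.75  45.05] cap [0.5384 0.0482 0.1949] tcp [0.5411 0.0414 0.1679] in tool mm [  6.7  -3.  -27. ] exp r 53.86512854183161
(np.float64(1.5406734470092875), array([0.5316901 , 0.11989666]), array([[-0.0848801 ,  0.34164731],
       [-0.15668893, -0.34092014],
       [-0.12396914,  0.23043225],
       [ 0.30358077, -0.01705043],
       [ 0.0619574 , -0.214109  ]]))
```

View pics/w4.png

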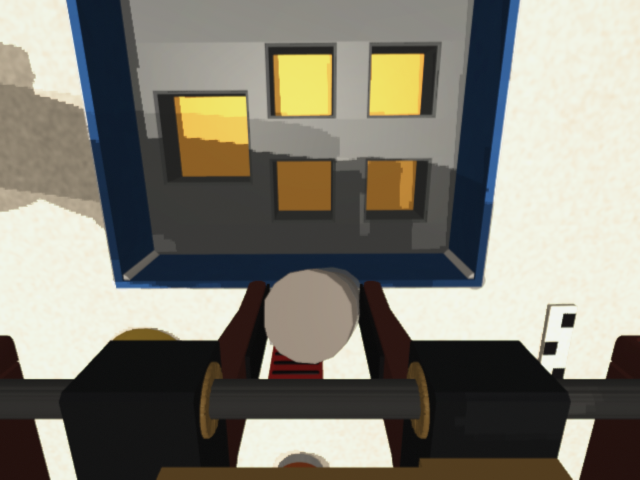

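A 31 N contact showed up on the way. The jar's foot hit the raised claw tab, and the jar now looks tilted in the grip. I'll lift clear and look from the side.

```bash

python3 -m jog '[[0,0,-0.04,0,0,0],[0,0,-0.08,0,0,0],[0,0,-0.12,0,0,0],[0,0,-0.12,0,0,0]]'
python3 - <<'E'
from h import *
held(.027)
p,im=snap("scene"); cv2.imwrite("pics/s2.png",cv2.resize(im[90:330,220:480],None,fx=3,fy=2.5*1.0 if 0 else 3)[:600,:780])
p,w=snap("wrist"); cv2.imwrite("pics/w5f.png",w)
p,t=snap("top"); cv2.imwrite("pics/t5f.png",t)
E
```

```text
time_s: 6.65
eef_pos: [0.545, 0.0402, 0.2937]
tcp_rot: [3.134, -0.003, 1.533]
force: [0.0, -0.2, -1.7]
grip_width: 0.0414
finger_force: 28.2
circle [311.25 315.25  48.35] cap [0.5432 0.0454 0.3181] tcp [0.5435 0.0407 0.2911] in tool mm [  4.7  -0.4 -27. ] exp r 52.60935331826011
```

View pics/s2.png

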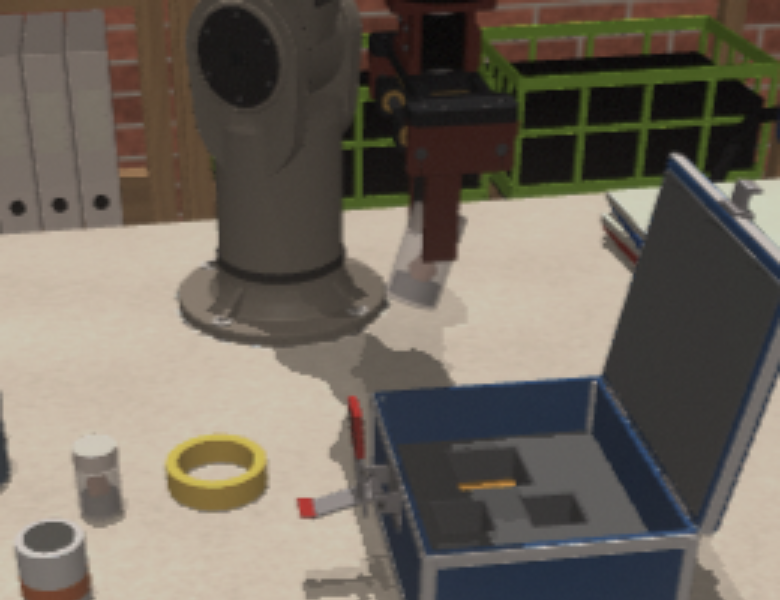

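The jar is tilted by roughly 17° in the grip with its foot toward -y, and the claw now stands upright. I'll tilt the tool to straighten the jar, set it down on clear table, and take a fresh grip.

```bash

python3 -m jog '[[-0.045,0,0,0,4,0],[-0.09,0.01,0,0,8,0],[-0.13,0.03,0,0,12,0],[-0.165,0.06,0,0,16,0],[-0.2,0.09,0,0,17,0]]'
python3 - <<'E'
from h import *
s=sensors.get_state(); r=R.from_euler("xyz",s["tcp_rot"])
print(s["eef_pos"],s["tcp_rot"], "down in tool",r.inv().apply([0,0,-1]))
E
```

```text
time_s: 7.35
eef_pos: [0.6245, -0.1645, 0.2868]
tcp_rot: [-3.138, -0.299, 1.531]
force: [1.4, -0.4, 0.3]
grip_width: 0.0417
finger_force: 28.2
[ 0.62447628 -0.16451748  0.28681481] [-3.13843882 -0.29941462  1.53119288] down in tool [-0.29496092  0.00301351  0.95550456]
```

```bash

python3 -m jog '[[-0.0133,0,0.043,0,0,0],[-0.0266,0,0.086,0,0,0],[-0.04,0,0.129,0,0,0],[-0.053,0,0.172,0,0,0],[-0.064,0,0.207,0,0,0]]'
python3 -m jog '[[-0.003,0,0.01,0,0,0],[-0.003,0,0.01,0,0,0],[-0.003,0,0.01,0,0,0]]'
python3 - <<'E'
from h import *
p,im=snap("scene"); uv=proj(p,sensors.get_state()["eef_pos"]); print(uv)
u,v=uv.astype(int); cv2.imwrite("pics/s3.png",cv2.resize(im[v-60:v+60,u-70:u+70],None,fx=5,fy=5,interpolation=cv2.INTER_CUBIC))
E
```

```text
time_s: 7.85
eef_pos: [0.6228, -0.1611, 0.0677]
tcp_rot: [-3.136, -0.298, 1.534]
force: [-1.2, 0.6, -0.8]
grip_width: 0.0411
finger_force: 28.2
time_s: 8.15
eef_pos: [0.6258, -0.1621, 0.0631]
tcp_rot: [3.14, -0.296, 1.536]
force: [0.7, -0.3, 0.0]
grip_width: 0.0416
finger_force: 28.2
[275.44908123 294.162432  ]
```

View pics/s3.png

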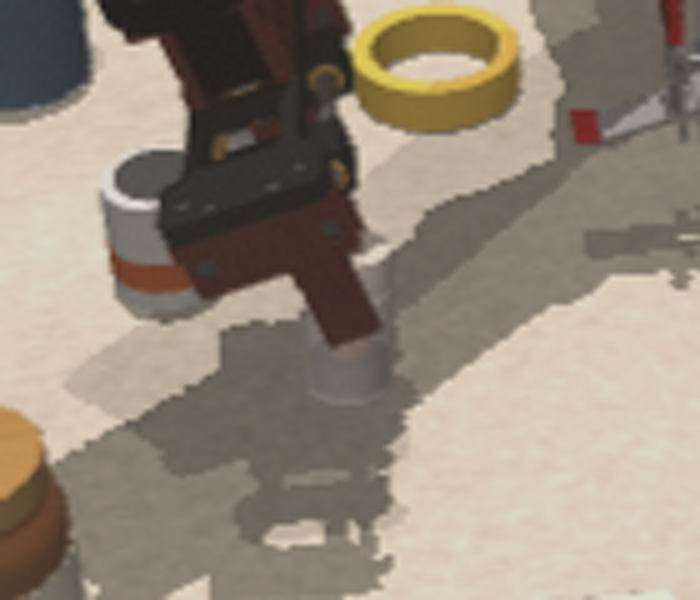

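The jar stands upright now, with its foot close to the table at about (348,395) in the crop. I'll lower it in small steps until it touches.

```bash

for i in 1; do
python3 -m jog '[[-0.003,0,0.01,0,0,0],[-0.003,0,0.01,0,0,0],[-0.003,0,0.01,0,0,0]]' | grep -E "pos|force|grip"
python3 -m jog '[[-0.0015,0,0.005,0,0,0],[-0.0015,0,0.005,0,0,0],[-0.0015,0,0.005,0,0,0]]'| grep -E "pos|force|grip"
done
```

```text
eef_pos: [0.6254, -0.161, 0.0519]
force: [-0.3, 0.1, -0.4]
grip_width: 0.0411
finger_force: 28.2
eef_pos: [0.6252, -0.1611, 0.0462]
force: [-0.2, 0.2, -0.4]
grip_width: 0.0414
finger_force: 28.2
```

```bash

python3 -m jog '[[-0.0012,0,0.004,0,0,0],[-0.0012,0,0.004,0,0,0],[-0.0012,0,0.004,0,0,0]]' | grep -E "pos|force|grip"
python3 -m jog '[[-0.0009,0,0.003,0,0,0],[-0.0009,0,0.003,0,0,0],[-0.0009,0,0.003,0,0,0]]'| grep -E "pos|force|grip"
python3 -m jog '[[-0.0009,0,0.003,0,0,0],[-0.0009,0,0.003,0,0,0],[-0.0009,0,0.003,0,0,0]]'| grep -E "pos|force|grip"
```

```text
eef_pos: [0.6262, -0.1615, 0.0427]
force: [1.9, -0.9, 3.1]
grip_width: 0.0412
finger_force: 28.6
eef_pos: [0.6282, -0.1621, 0.041]
force: [4.8, -2.2, 7.9]
grip_width: 0.04
finger_force: 29.3
eef_pos: [0.6296, -0.1629, 0.0387]
force: [7.1, -2.6, 9.3]
grip_width: 0.0388
finger_force: 29.8
```

```bash

python3 -m jog '[[0,0,0,0,0,0],[0,0,0,0,0,0],[0,0,0,0,0,0],[0,0,0,0,0,0],[0,0,0,0,0,0]]' 0.6 | grep grip
python3 -m jog '[[0,0,-0.03,0,0,0],[0,0,-0.07,0,0,0],[0,0,-0.11,0,0,0],[0,0,-0.15,0,-8,0],[0,0,-0.16,0,-16,0]]' | grep pos
python3 -m jog '[[-0.02,0,0,0,-1,0],[-0.02,0,0,0,-1,0],[-0.02,0,0,0,-1,0]]'| grep -E "pos|rot"
python3 - <<'E'
from h import *
for o in topfind(): print(*o)
to(.63,-.165,.17,1.545)
p,im=snap("wrist"); cv2.imwrite("pics/w6.png",im)
for z in (.066,): print(proj(p,(.628,-.165,z)), 19e-3*foc(p)/(p["origin"][2]-z))
E
```

```text
grip_width: 0.0698
eef_pos: [0.6246, -0.2141, 0.1943]
eef_pos: [0.6221, -0.2283, 0.188]
tcp_rot: [-3.14, -0.001, 1.535]
[435.7 250.7] 142 [ 0.5441 -0.3558] [ 0.545  -0.3573]
[397.3 261.6] 105 [ 0.5123 -0.2508] [ 0.513  -0.2518]
[383.  304.8] 156 [ 0.3949 -0.2112] [ 0.3951 -0.212 ]
shift mm [63.8  5.7 17.9] turn [-0.08 -0.06 -0.62] dist 66.5
[320.56561452 144.5702109 ] 25.553752684970387
```

```bash

python3 -m jog '[[0.04,0.004,0,0,0,0.3],[0.064,0.006,0,0,0,0.6],[0.064,0.006,0,0,0,0.6],[0.064,0.006,0,0,0,0.6]]' | grep -E "pos|rot"
python3 - <<'E'
from h import *
p,im=snap("wrist"); cv2.imwrite("pics/w6.png",im)
e=proj(p,(.628,-.165,.066)); print(e)
c=capcircle(im,*e,20,30,60); print(c,plane(p,c[0],c[1],.066),19e-3*foc(p)/(p["origin"][2]-.066)); to(.63,-.165,.17,1.545)
E
```

```text
eef_pos: [0.6308, -0.1646, 0.1882]
tcp_rot: [-3.141, -0.0, 1.526]
[311.65925069 229.92460484]
[315.25 232.75  23.7 ] [ 0.63067256 -0.16739374  0.066     ] 25.53373565625758
shift mm [ 0.7 -0.6 18.4] turn [-0.03  0.03 -1.2 ] dist 18.5
```

View pics/w6.png

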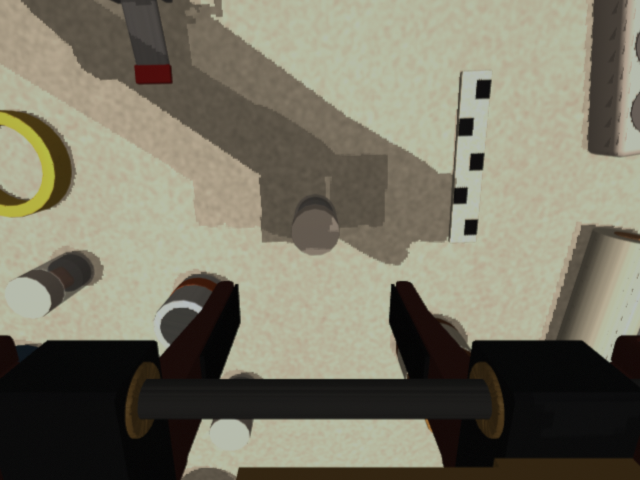

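The jar is upright with its cap at about (315,231). Next I'll use a flood-fill measurement of the cap to confirm that.

```bash

cat >> h.py <<'E'
def capflood(im,u,v,tol=9):
    g=cv2.bilateralFilter(im,5,30,5); m=np.zeros((482,642),np.uint8)
    cv2.floodFill(g,m,(int(u),int(v)),0,(tol,)*3,(tol,)*3,4|(255<<8)|cv2.FLOODFILL_MASK_ONLY|cv2.FLOODFILL_FIXED_RANGE)
    m=cv2.morphologyEx(m[1:-1,1:-1],cv2.MORPH_OPEN,np.ones((7,7),np.uint8))
    cs,_=cv2.findContours(m,0,1); (a,b),(w,h),_=cv2.fitEllipse(cv2.convexHull(max(cs,key=cv2.contourArea)))
    return np.array([a,b,w/2,h/2])
def look(z,u,v,save=None,rad=.019):
    p,im=snap("wrist"); s=sensors.get_state()
    if save: cv2.imwrite(save,im)
    c=capflood(im,u,v); X=plane(p,c[0],c[1],z if z>0 else s["eef_pos"][2]-z)
    r=R.from_euler("xyz",s["tcp_rot"])
    print("ell",c.round(1),"cap",X.round(4),"tcp",s["eef_pos"].round(4),s["tcp_rot"].round(3),"in tool mm",(r.inv().apply(X-s["eef_pos"])*1000).round(1),"exp r",(rad*foc(p)/(p["origin"][2]-X[2])).round(1))
E
python3 - <<'E'
from h import *
for f,u,v in (("w6",315,232),("w3",315,314),("w2",331,235)): print(capflood(cv2.imread(f"pics/{f}.png"),u,v))
p=cam("wrist"); c=capflood(cv2.imread("pics/w6.png"),315,232); X=plane(p,c[0],c[1],.066);print(X); to(X[0],X[1],.038,1.545)
E
```

```text
[314.63647461 231.00157166  21.50821877  23.68976784]
[314.36141968 320.37564087  41.18644333  46.28234482]
[331.05209351 229.65257263  14.60560036  25.34547043]
[ 0.63006144 -0.16720378  0.066     ]
shift mm [ -1.4  -0.3 150.5] turn [-0.03  0.03 -1.2 ] dist 150.5
```

```bash

python3 -m jog '[[-0.0015,0,0.04,0,0,-1.2],[-0.0015,0,0.08,0,0,-1.2],[-0.0015,0,0.12,0,0,-1.2],[-0.0015,0,0.1475,0,0,-1.2],[-0.0015,0,0.1475,0,0,-1.2]]' | grep -E "pos|rot"
python3 -m jog '[[0,0,0.001,0,0,0],[0,0,0.001,0,0,0]]'| grep -E "pos|rot"
python3 -m jog '[[0,0,0,0,0,0],[0,0,0,0,0,0],[0,0,0,0,0,0],[0,0,0,0,0,0],[0,0,0,0,0,0]]' -0.4| grep -E "pos|rot|grip"
python3 -m jog '[[0,0,-0.04,0,0,0],[0,0,-0.08,0,0,0],[0,0,-0.12,0,0,0],[0,0,-0.16,0,0,0],[0,0,-0.2,0,0,0]]'| grep -E "pos|rot|grip"
python3 -m jog '[[0,0,0,0,0,0],[0,0,0,0,0,0],[0,0,0,0,0,0]]'| grep -E "pos|rot|grip"
python3 - <<'E'
from h import *
look(-.027,315,314,"pics/w7.png")
to(*c2w(1.545,np.array([.5324,.1197]),(-.045,-.002,.24)),1.545)
E
```

```text
eef_pos: [0.6278, -0.1667, 0.0374]
tcp_rot: [-3.135, -0.001, 1.544]
eef_pos: [0.6321, -0.1672, 0.042]
tcp_rot: [3.139, 0.001, 1.546]
eef_pos: [0.6313, -0.1655, 0.0403]
tcp_rot: [3.141, -0.0, 1.547]
grip_width: 0.0377
eef_pos: [0.6307, -0.1655, 0.2416]
tcp_rot: [-3.141, -0.0, 1.547]
grip_width: 0.0376
eef_pos: [0.6304, -0.165, 0.2386]
tcp_rot: [-3.139, -0.001, 1.547]
grip_width: 0.0376
ell [314.1 328.8  40.2  45.4] cap [ 0.6297 -0.1645  0.2653] tcp [ 0.6303 -0.165   0.2383] [-3.139e+00 -1.000e-03  1.547e+00] in tool mm [  0.4  -0.6 -27. ] exp r 53.6
shift mm [ 237.3 -102.7   -1.2] turn [-0.16 -0.04  0.13] dist 258.5
```

```bash

python3 -m jog '[[0.04,-0.017,0,0,0,0],[0.08,-0.034,0,0,0,0],[0.12,-0.052,0,0,0,0],[0.16,-0.07,0,0,0,0],[0.2,-0.087,0,0,0,0.1]]'| grep -E "pos|rot|grip"
python3 -m jog '[[0.03,-0.013,0,0,0,0],[0.0373,-0.0157,0,0,0,0],[0.0373,-0.0157,0,0,0,0],[0.0373,-0.0157,0,0,0,0]]'| grep -E "pos|rot|grip|force"
python3 - <<'E'
from h import *
np.set_printoptions(precision=4,suppress=True)
look(-.027,315,314,"pics/w8.png")
p,im=snap("wrist");b=casefit(p,im);print(len(b),fit(p,b,1.545,(.5324,.1197)))
to(*c2w(1.545,np.array([.5324,.1197]),(-.045,-.002,.0605)),1.545)
E
```

```text
eef_pos: [0.5472, 0.0379, 0.2387]
tcp_rot: [-3.139, 0.001, 1.545]
grip_width: 0.0372
eef_pos: [0.5343, 0.0726, 0.2398]
tcp_rot: [-3.141, 0.001, 1.544]
force: [0.5, -0.6, 0.0]
grip_width: 0.0377
finger_force: 30.0
ell [314.2 328.9  40.2  45.2] cap [0.5337 0.0733 0.267 ] tcp [0.5345 0.0721 0.24  ] [3.141 0.001 1.543] in tool mm [  1.1  -0.8 -27. ] exp r 53.8
5 (np.float64(1.5436869915939404), array([0.5316, 0.1197]), array([[-0.1009,  0.1839],
       [-0.1896, -0.2378],
       [-0.0365,  0.4159],
       [ 0.1447, -0.2261],
       [ 0.1823, -0.1359]]))
shift mm [  2.8  -1.4 179.5] turn [ 0.01  0.05 -0.16] dist 179.6
```

View pics/w8.png

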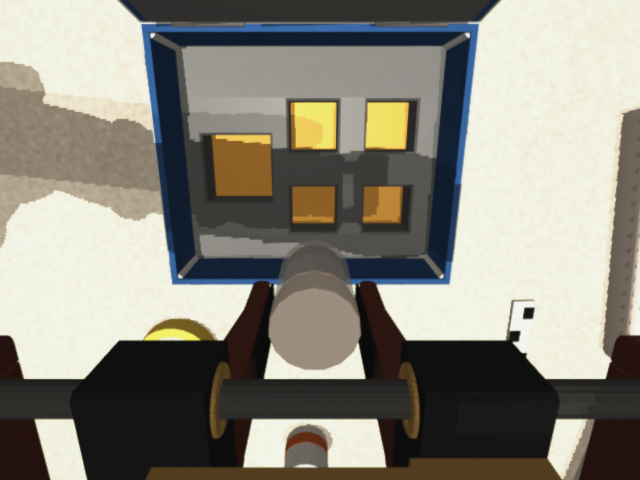

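The jar hangs straight and the pockets are clearly visible, with pocket2 near (314,205). I'll go down in stages and watch the force.

```bash

python3 -m jog '[[0.0018,-0.0014,0.04,0,0,-0.1],[0.0018,-0.0014,0.08,0,0,-0.1],[0.0018,-0.0014,0.12,0,0,-0.1],[0.0018,-0.0014,0.135,0,0,-0.1],[0.0018,-0.0014,0.135,0,0,-0.1]]'| grep -E "pos|rot|force"
python3 -m jog '[[0,0,0.005,0,0,0],[0,0,0.01,0,0,0],[0,0,0.015,0,0,0],[0,0,0.02,0,0,0],[0,0,0.02,0,0,0]]'| grep -E "pos|rot|force"
python3 - <<'E'
from h import *
to(*c2w(1.545,np.array([.5324,.1197]),(-.045,-.002,.0605)),1.545)
E
```

```text
eef_pos: [0.532, 0.0743, 0.1038]
tcp_rot: [-3.138, 0.002, 1.545]
force: [0.1, -0.2, -0.5]
finger_force: 30.0
eef_pos: [0.5326, 0.0761, 0.0848]
tcp_rot: [-3.141, -0.0, 1.547]
force: [0.4, 0.1, 0.5]
finger_force: 30.0
shift mm [-1.5  0.7 24.3] turn [-0.03 -0.01  0.13] dist 24.4
```

```bash

python3 -m jog '[[0,0,0.006,0,0,0],[0,0,0.012,0,0,0],[0,0,0.018,0,0,0],[0,0,0.022,0,0,0],[0,0,0.022,0,0,0]]'| grep -E "pos|rot|force"
python3 -m jog '[[0,0,0.001,0,0,0],[0,0,0.002,0,0,0],[0,0,0.003,0,0,0]]'| grep -E "pos|rot|force"
```

```text
eef_pos: [0.5324, 0.0758, 0.0624]
tcp_rot: [-3.14, 0.0, 1.547]
force: [0.5, 0.7, -1.0]
finger_force: 30.0
eef_pos: [0.533, 0.076, 0.0603]
tcp_rot: [3.141, -0.0, 1.547]
force: [-2.8, -0.6, 14.8]
finger_force: 30.0
```

```bash

python3 -m jog '[[0,0,-0.001,0,0,0],[0,0,-0.001,0,0,0],[0,0,-0.001,0,0,0]]' 0.2| grep -E "grip|force"
python3 -m jog '[[0,0,-0.04,0,0,0],[0,0,-0.08,0,0,0],[0,0,-0.12,0,0,0],[0,0,-0.16,0,0,0],[0,0,-0.18,0,0,0]]'| grep -E "pos|force"
python3 -m jog '[[-0.045,0,0,0,0,0],[-0.09,-0.01,0,0,0,0],[-0.13,-0.03,0,0,0,0],[-0.17,-0.055,0,0,0,0],[-0.21,-0.08,0,0,0,0.1]]' 0.8| grep -E "pos|force"
python3 -m jog '[[-0.035,-0.025,0.015,0,0,0],[-0.07,-0.048,0.03,0,0,0],[-0.081,-0.051,0.05,0,0,0],[-0.081,-0.051,0.05,0,0,0],[-0.081,-0.051,0.05,0,0,0]]'| grep -E "pos|force"
python3 - <<'E'
from h import *
np.set_printoptions(precision=4,suppress=True)
p=cam("wrist"); e=proj(p,(.395,-.2115,.066)); print(e)
look(.066,*e,"pics/w9.png")
c=capcircle(cv2.imread("pics/w9.png"),*e,20,30,60); print(c,plane(p,c[0],c[1],.066)); to(.395,-.2115,.038,1.545)
for o in topfind(): print(*o)
E
```

```text
force: [-0.5, 0.1, -0.0]
grip_width: 0.0521
finger_force: 0.0
eef_pos: [0.5341, 0.0756, 0.2442]
force: [0.8, -0.0, 0.7]
finger_force: 0.0
eef_pos: [0.4466, -0.1337, 0.241]
force: [0.3, -0.8, -0.0]
finger_force: 0.0
eef_pos: [0.3948, -0.2118, 0.1913]
force: [-0.0, -0.5, 1.0]
finger_force: 0.0
[315.5604 227.7902]
ell [313.5 227.1  21.4  24.3] cap [ 0.3934 -0.2109  0.066 ] tcp [ 0.3955 -0.2114  0.1916] [3.141 0.    1.546] in tool mm [  0.5  -2.1 125.6] exp r 25.3
[313.75 228.25  23.15] [ 0.3936 -0.2118  0.066 ]
shift mm [ -0.   -0.5 153.6] turn [0.02 0.02 0.05] dist 153.6
[435.9 250.7] 134 [ 0.5442 -0.3564] [ 0.5451 -0.358 ]
[396.1 255. ] 58 [ 0.5303 -0.2477] [ 0.5311 -0.2487]
```

```bash

python3 -m jog '[[0,-0.001,0.04,0,0,0],[0,-0.001,0.08,0,0,0],[0,-0.001,0.12,0,0,0],[0,-0.001,0.1525,0,0,0],[0,-0.001,0.1525,0,0,0]]' | grep -E "pos|rot"
python3 -m jog '[[0,0,0,0,0,0],[0,0,0,0,0,0]]'| grep -E "pos|rot"
python3 -m jog '[[0,0,0,0,0,0],[0,0,0,0,0,0],[0,0,0,0,0,0],[0,0,0,0,0,0],[0,0,0,0,0,0]]' -0.4| grep -E "pos|rot|grip"
python3 -m jog '[[0,0,-0.04,0,0,0],[0,0,-0.08,0,0,0],[0,0,-0.12,0,0,0],[0,0,-0.16,0,0,0],[0,0,-0.2,0,0,0]]'| grep -E "pos|rot|grip"
python3 -m jog '[[0,0,0,0,0,0],[0,0,0,0,0,0],[0,0,0,0,0,0]]'| grep -E "pos|rot|grip"
python3 - <<'E'
from h import *
look(-.027,315,320,"pics/w10.png")
to(*c2w(1.545,np.array([.5324,.1197]),(.029,-.002,.24)),1.545)
for o in topfind(): print(*o)
E
```

```text
eef_pos: [0.3928, -0.2099, 0.0364]
tcp_rot: [-3.137, -0.002, 1.548]
eef_pos: [0.3954, -0.212, 0.0403]
tcp_rot: [3.139, 0.001, 1.546]
eef_pos: [0.3938, -0.2117, 0.0387]
tcp_rot: [3.141, -0.0, 1.545]
grip_width: 0.0427
eef_pos: [0.393, -0.2121, 0.2395]
tcp_rot: [-3.14, 0.0, 1.544]
grip_width: 0.037
eef_pos: [0.3928, -0.2112, 0.2374]
tcp_rot: [-3.14, -0.0, 1.545]
grip_width: 0.037
ell [314.  309.5  36.6  40.8] cap [ 0.3924 -0.2022  0.2643] tcp [ 0.3926 -0.2115  0.2373] [-3.139  0.     1.544] in tool mm [  9.3  -0.5 -27. ] exp r 53.7
shift mm [363.8 133.   -3.1] turn [-0.16  0.   -0.03] dist 387.4
[435.9 250.7] 134 [ 0.5442 -0.3564] [ 0.5451 -0.358 ]
[396.  254.8] 54 [ 0.5309 -0.2474] [ 0.5317 -0.2484]
```

The fingers were still closing when I lifted, so this jar is probably held too high on the cap. I'll set it straight back down and regrip.

```bash

python3 -m jog '[[0,0,0.04,0,0,0],[0,0,0.08,0,0,0],[0,0,0.12,0,0,0],[0,0,0.16,0,0,0],[0,0,0.173,0,0,0]]'| grep -E "pos|force"
python3 -m jog '[[0,0,0.002,0,0,0],[0,0,0.004,0,0,0],[0,0,0.006,0,0,0],[0,0,0.008,0,0,0]]'| grep -E "pos|force"
python3 -m jog '[[0,0,0.002,0,0,0],[0,0,0.004,0,0,0],[0,0,0.006,0,0,0],[0,0,0.006,0,0,0]]'| grep -E "pos|force"
```

```text
eef_pos: [0.3898, -0.2116, 0.061]
force: [-0.3, 0.3, -1.0]
finger_force: 30.0
eef_pos: [0.3947, -0.2122, 0.0584]
force: [-1.3, 0.9, 25.3]
finger_force: 30.0
eef_pos: [0.3966, -0.2135, 0.0546]
force: [-4.3, 1.8, 35.0]
finger_force: 30.1
```

```bash

python3 -m jog '[[0,0,-0.008,0,0,0],[0,0,-0.008,0,0,0]]'| grep -E "pos|force"
python3 -m jog '[[0,0,0,0,0,0],[0,0,0,0,0,0],[0,0,0,0,0,0],[0,0,0,0,0,0]]' 0.5| grep -E "pos|force|grip"
python3 -m jog '[[0,0,-0.04,0,0,0],[0,0,-0.08,0,0,0],[0,0,-0.12,0,0,0],[0,0,-0.13,0,0,0],[0,0,-0.13,0,0,0]]'| grep -E "pos|force"
python3 - <<'E'
from h import *
p=cam("wrist"); e=proj(p,(.394,-.2115,.066)); print(e)
look(.066,*e,"pics/w11.png")
c=capcircle(cv2.imread("pics/w11.png"),*e,20,30,60); print(c,plane(p,c[0],c[1],.066)); to(.394,-.2115,.0385,1.545)
E
```

```text
eef_pos: [0.3949, -0.2119, 0.0608]
force: [0.7, 0.5, -0.9]
finger_force: 30.0
eef_pos: [0.3936, -0.2117, 0.0594]
force: [-0.6, -0.6, 0.3]
grip_width: 0.0645
finger_force: 0.0
eef_pos: [0.3949, -0.2116, 0.1904]
force: [0.9, 0.2, -0.4]
finger_force: 0.0
[313.50500322 228.51001542]
ell [312.2 227.6  21.4  24.5] cap [ 0.393  -0.2107  0.066 ] tcp [ 0.3941 -0.2111  0.1893] [ 3.141e+00 -1.000e-03  1.546e+00] in tool mm [  0.2  -1.1 123.3] exp r 25.3
[312.75 228.75  23.25] [ 0.39340784 -0.2116791   0.066     ]
shift mm [ -0.5  -0.2 150.8] turn [ 0.05 -0.05  0.08] dist 150.8
```

Standing fine at (0.3935,-0.2115). I'll grip again and wait for the fingers this time.

```bash

python3 -m jog '[[0,0,0.04,0,0,0],[0,0,0.08,0,0,0],[0,0,0.12,0,0,0],[0,0,0.15,0,0,0],[0,0,0.15,0,0,0]]' | grep -E "pos|rot"
python3 -m jog '[[0,0,0,0,0,0],[0,0,0,0,0,0],[0,0,0,0,0,0],[0,0,0,0,0,0],[0,0,0,0,0,0]]' -0.4| grep -E "pos|rot|grip"
python3 -m jog '[[0,0,0,0,0,0],[0,0,0,0,0,0],[0,0,0,0,0,0]]'| grep -E "pos|rot|grip|finger"
python3 -m jog '[[0,0,-0.04,0,0,0],[0,0,-0.08,0,0,0],[0,0,-0.12,0,0,0],[0,0,-0.16,0,0,0],[0,0,-0.2,0,0,0]]'| grep -E "pos|rot|grip"
python3 - <<'E'
from h import *
look(-.027,315,320,"pics/w10.png")
to(*c2w(1.545,np.array([.5324,.1197]),(.029,-.002,.24)),1.545)
E
```

```text
eef_pos: [0.3894, -0.2107, 0.0354]
tcp_rot: [-3.132, -0.002, 1.544]
eef_pos: [0.3946, -0.2118, 0.0404]
tcp_rot: [3.14, 0.0, 1.546]
grip_width: 0.0374
eef_pos: [0.3946, -0.2118, 0.0404]
tcp_rot: [3.14, -0.0, 1.545]
grip_width: 0.0377
finger_force: 30.0
eef_pos: [0.3932, -0.2119, 0.2407]
tcp_rot: [-3.14, -0.0, 1.544]
grip_width: 0.0377
ell [314.6 326.5  40.4  45.4] cap [ 0.3928 -0.2076  0.2724] tcp [ 0.3966 -0.2127  0.2454] [ 3.135e+00 -1.000e-03  1.546e+00] in tool mm [  5.   -3.7 -27. ] exp r 55.6
shift mm [364.7 129.5   6.4] turn [ 0.37 -0.03  0.06] dist 387.1
```

```bash

python3 -m jog '[[0.04,0.015,0,0,0,0],[0.08,0.03,0,0,0,0],[0.12,0.045,0,0,0,0],[0.16,0.06,0,0,0,0],[0.2,0.075,0,0,0,0]]'| grep -E "pos|rot|grip"
python3 -m jog '[[0.04,0.015,0,0,0,0],[0.08,0.03,0,0,0,0],[0.12,0.045,0,0,0,0],[0.15,0.055,0,0,0,0],[0.162,0.057,0,0,0,0]]'| grep -E "pos|rot|force"
python3 -m jog '[[0,0,0,0,0,0],[0,0,0,0,0,0],[0,0,0,0,0,0]]'| grep -E "pos|rot|grip"
python3 - <<'E'
from h import *
look(-.027,315,320,"pics/w10.png")
to(*c2w(1.545,np.array([.5324,.1197]),(.029,-.002,.0605)),1.545)
E
```

```text
eef_pos: [0.474, -0.0116, 0.2395]
tcp_rot: [3.141, -0.002, 1.546]
grip_width: 0.0378
eef_pos: [0.5354, 0.1506, 0.2389]
tcp_rot: [-3.141, 0.0, 1.55]
force: [-0.9, -0.7, -0.3]
finger_force: 30.0
eef_pos: [0.5345, 0.1446, 0.2398]
tcp_rot: [-3.141, -0.0, 1.542]
grip_width: 0.0376
ell [314.4 326.7  40.8  45.1] cap [0.534  0.1461 0.2668] tcp [0.5346 0.1448 0.2398] [-3.141e+00 -1.000e-03  1.542e+00] in tool mm [  1.3  -0.6 -27. ] exp r 53.7
shift mm [  3.7   0.4 179.3] turn [-0.01 -0.04 -0.15] dist 179.4
```

```bash

python3 -m jog '[[0.0032,0.0004,0.04,0,0,-0.1],[0.0032,0.0004,0.08,0,0,-0.1],[0.0032,0.0004,0.12,0,0,-0.1],[0.0032,0.0004,0.135,0,0,-0.1],[0.0032,0.0004,0.135,0,0,-0.1]]'| grep -E "pos|rot|force"
python3 -m jog '[[0,0,0.005,0,0,0],[0,0,0.01,0,0,0],[0,0,0.015,0,0,0],[0,0,0.02,0,0,0],[0,0,0.02,0,0,0]]'| grep -E "pos|rot|force"
python3 - <<'E'
from h import *
to(*c2w(1.545,np.array([.5324,.1197]),(.029,-.002,.0605)),1.545)
E
```

```text
eef_pos: [0.5344, 0.1488, 0.1035]
tcp_rot: [-3.139, 0.001, 1.545]
force: [-0.0, 0.3, -0.8]
finger_force: 30.0
eef_pos: [0.5352, 0.15, 0.0843]
tcp_rot: [-3.141, 0.0, 1.547]
force: [1.8, 0.1, -1.1]
finger_force: 30.0
shift mm [-1.4 -0.  23.8] turn [-0.03  0.    0.12] dist 23.8
```

```bash

python3 -m jog '[[0,0,0.006,0,0,0],[0,0,0.012,0,0,0],[0,0,0.018,0,0,0],[0,0,0.022,0,0,0],[0,0,0.022,0,0,0]]'| grep -E "pos|rot|force"
python3 -m jog '[[0,0,0.001,0,0,0],[0,0,0.002,0,0,0],[0,0,0.003,0,0,0]]'| grep -E "pos|rot|force"
```

```text
eef_pos: [0.5351, 0.1498, 0.0619]
tcp_rot: [-3.141, 0.001, 1.547]
force: [-0.4, -0.8, -1.6]
finger_force: 30.0
eef_pos: [0.5358, 0.15, 0.0605]
tcp_rot: [3.142, -0.001, 1.547]
force: [-6.1, 0.3, 18.6]
finger_force: 30.0
```

```bash

python3 -m jog '[[0,0,-0.001,0,0,0],[0,0,-0.001,0,0,0],[0,0,-0.001,0,0,0]]' 0.2| grep -E "grip|force"
python3 -m jog '[[0,0,-0.04,0,0,0],[0,0,-0.08,0,0,0],[0,0,-0.12,0,0,0],[0,0,-0.16,0,0,0],[0,0,-0.18,0,0,0]]'| grep -E "pos|force"
python3 -m jog '[[-0.05,0.002,0,0,0,0],[-0.1,0.004,0,0,0,0],[-0.15,0.006,0,0,0,0],[-0.2,0.008,0,0,0,0],[-0.25,0.011,0,0,0,0.1]]' 0.8| grep -E "pos|force"
python3 -m jog '[[-0.05,0.002,0,0,0,0],[-0.1,0.004,0,0,0,0],[-0.15,0.006,0,0,0,0],[-0.2,0.008,0,0,0,0],[-0.25,0.011,0,0,0,0]]'| grep -E "pos|force"
python3 -m jog '[[-0.01,0,0.03,0,0,0],[-0.01,0,0.05,0,0,0],[-0.01,0,0.05,0,0,0],[-0.01,0,0.05,0,0,0]]'| grep -E "pos|force"
python3 - <<'E'
from h import *
p=cam("wrist"); e=proj(p,(.544,-.3564,.066)); print(e)
look(.066,*e,"pics/w12.png")
c=capcircle(cv2.imread("pics/w12.png"),*e,20,30,60); print(c,plane(p,c[0],c[1],.066)); to(.544,-.3564,.0385,1.545)
for o in topfind(): print(*o)
E
```

```text
force: [0.4, 0.3, 0.2]
grip_width: 0.0521
finger_force: 0.0
eef_pos: [0.5368, 0.1498, 0.2437]
force: [-0.9, 0.9, -0.5]
finger_force: 0.0
eef_pos: [0.5402, -0.1017, 0.2407]
force: [0.6, -0.7, -0.1]
finger_force: 0.0
eef_pos: [0.5449, -0.3518, 0.2403]
force: [1.5, 0.7, 0.6]
finger_force: 0.0
eef_pos: [0.5449, -0.3597, 0.1907]
force: [0.7, -0.6, 0.7]
finger_force: 0.0
[313.9240865  224.34095836]
ell [303.6 199.4  45.8  49.4] cap [ 0.5366 -0.3366  0.066 ] tcp [ 0.5454 -0.3599  0.1915] [3.141e+00 1.000e-03 1.546e+00] in tool mm [ 23.1  -9.4 125.5] exp r 25.3
[312.25 224.75  23.15] [ 0.54269216 -0.35669638  0.066     ]
shift mm [  3.5  -1.6 153. ] turn [0.05 0.03 0.05] dist 153.0
```

```bash

python3 -m jog '[[0.0033,-0.002,0.04,0,0,0],[0.0033,-0.002,0.08,0,0,0],[0.0033,-0.002,0.12,0,0,0],[0.0033,-0.002,0.1515,0,0,0],[0.0033,-0.002,0.1515,0,0,0]]' | grep -E "pos|rot"
python3 -m jog '[[0,0,0,0,0,0],[0,0,0,0,0,0],[0,0,0,0,0,0],[0,0,0,0,0,0],[0,0,0,0,0,0]]' -0.4| grep -E "pos|rot|grip"
python3 -m jog '[[0,0,0,0,0,0],[0,0,0,0,0,0],[0,0,0,0,0,0]]'| grep -E "pos|rot|grip|finger"
python3 -m jog '[[0,0,-0.04,0,0,0],[0,0,-0.08,0,0,0],[0,0,-0.12,0,0,0],[0,0,-0.16,0,0,0],[0,0,-0.2,0,0,0]]'| grep -E "pos|rot|grip"
python3 -m jog '[[0,0,0,0,0,0],[0,0,0,0,0,0]]'| grep -E "pos|rot|grip|finger"
python3 - <<'E'
from h import *
look(-.027,315,320,"pics/w13.png")
to(*c2w(1.545,np.array([.5324,.1197]),(.029,-.070,.24)),1.545)
E
```

```text
eef_pos: [0.5418, -0.3543, 0.0363]
tcp_rot: [-3.137, -0.003, 1.547]
eef_pos: [0.5434, -0.3568, 0.0399]
tcp_rot: [3.14, 0.0, 1.545]
grip_width: 0.0426
eef_pos: [0.5433, -0.3567, 0.0396]
tcp_rot: [3.141, 0.0, 1.545]
grip_width: 0.0372
finger_force: 30.0
eef_pos: [0.5424, -0.3564, 0.2402]
tcp_rot: [-3.141, -0.0, 1.545]
grip_width: 0.0371
eef_pos: [0.5431, -0.3566, 0.2393]
tcp_rot: [3.14, 0.0, 1.545]
grip_width: 0.0376
finger_force: 30.0
ell [314.1 327.9  40.4  45.6] cap [ 0.5423 -0.3563  0.265 ] tcp [ 0.5426 -0.3559  0.238 ] [-3.141e+00 -1.000e-03  1.545e+00] in tool mm [ -0.4  -0.3 -27. ] exp r 53.2
shift mm [504.2  47.7  -1.5] turn [-0.06 -0.06  0.02] dist 506.5
```

```bash

python3 -m jog '[[0.045,0.004,0,0,0,0],[0.09,0.008,0,0,0,0],[0.135,0.012,0,0,0,0],[0.18,0.016,0,0,0,0],[0.225,0.02,0,0,0,0]]'| grep -E "pos|rot|grip"
python3 -m jog '[[0.045,0.005,0,0,0,0],[0.09,0.01,0,0,0,0],[0.135,0.015,0,0,0,0],[0.18,0.02,0,0,0,0],[0.225,0.025,0,0,0,0]]'| grep -E "pos|rot|force"
python3 -m jog '[[0.045,0.003,0,0,0,0],[0.0535,0.003,0,0,0,0],[0.0535,0.003,0,0,0,0],[0.0535,0.003,0,0,0,0],[0.0535,0.003,0,0,0,0]]'| grep -E "pos|rot|grip"
python3 - <<'E'
from h import *
look(-.027,315,320,"pics/w14.png")
to(*c2w(1.545,np.array([.5324,.1197]),(.029,-.070,.0605)),1.545)
E
```

```text
eef_pos: [0.5676, -0.1299, 0.2371]
tcp_rot: [-3.138, -0.0, 1.545]
grip_width: 0.0377
eef_pos: [0.5982, 0.0942, 0.2371]
tcp_rot: [-3.139, 0.001, 1.545]
force: [0.8, 0.0, 1.0]
finger_force: 30.0
eef_pos: [0.6035, 0.1429, 0.2388]
tcp_rot: [-3.141, 0.001, 1.542]
grip_width: 0.0375
ell [314.  327.9  40.4  45.5] cap [0.6029 0.144  0.2661] tcp [0.6037 0.1431 0.2391] [-3.141  0.     1.542] in tool mm [  0.9  -0.8 -27. ] exp r 53.8
shift mm [  3.8  -0.6 178.6] turn [-0.01  0.02 -0.19] dist 178.6
```

```bash

python3 -m jog '[[0.0033,-0.0006,0.04,0,0,-0.1],[0.0033,-0.0006,0.08,0,0,-0.1],[0.0033,-0.0006,0.12,0,0,-0.1],[0.0033,-0.0006,0.135,0,0,-0.1],[0.0033,-0.0006,0.135,0,0,-0.1]]'| grep -E "pos|rot|force"
python3 -m jog '[[0,0,0.005,0,0,0],[0,0,0.01,0,0,0],[0,0,0.015,0,0,0],[0,0,0.02,0,0,0],[0,0,0.02,0,0,0]]'| grep -E "pos|rot|force"
python3 - <<'E'
from h import *
to(*c2w(1.545,np.array([.5324,.1197]),(.029,-.07,.0605)),1.545)
E
```

```text
eef_pos: [0.6022, 0.1476, 0.1027]
tcp_rot: [-3.138, 0.001, 1.545]
force: [-0.2, -0.3, -0.0]
finger_force: 30.0
eef_pos: [0.603, 0.149, 0.0837]
tcp_rot: [-3.141, 0.0, 1.547]
force: [-0.3, 0.1, 0.3]
finger_force: 30.0
shift mm [-2.1  0.2 23.2] turn [-0.03  0.    0.13] dist 23.3
```

```bash

python3 -m jog '[[-0.001,0,0.006,0,0,0],[-0.001,0,0.012,0,0,0],[-0.001,0,0.018,0,0,0],[-0.001,0,0.022,0,0,0],[-0.001,0,0.022,0,0,0]]'| grep -E "pos|rot|force"
python3 -m jog '[[0,0,0.001,0,0,0],[0,0,0.002,0,0,0],[0,0,0.003,0,0,0]]'| grep -E "pos|rot|force"
```

```text
eef_pos: [0.6028, 0.1478, 0.0613]
tcp_rot: [-3.14, 0.0, 1.547]
force: [0.6, -0.2, -0.9]
finger_force: 30.0
eef_pos: [0.6035, 0.1479, 0.0595]
tcp_rot: [3.141, -0.0, 1.547]
force: [-3.3, 0.1, 10.7]
finger_force: 30.0
```

```bash

python3 -m jog '[[0,0,-0.001,0,0,0],[0,0,-0.001,0,0,0],[0,0,-0.001,0,0,0]]' 0.2| grep -E "grip|force"
python3 -m jog '[[0,0,-0.04,0,0,0],[0,0,-0.08,0,0,0],[0,0,-0.12,0,0,0],[0,0,-0.16,0,0,0],[0,0,-0.18,0,0,0]]'| grep -E "pos|force"
python3 -m jog '[[-0.05,-0.01,0,0,0,0],[-0.1,-0.02,0,0,0,0],[-0.15,-0.03,0,0,0,0],[-0.2,-0.04,0,0,0,0],[-0.24,-0.05,0,0,0,0]]' 1| grep -E "pos|force"
python3 - <<'E'
from h import *
print(sensors.get_state()["joint_positions"],sensors.get_state()["time_s"])
for o in topfind(): print(*o)
p,im=snap("wrist"); cv2.imwrite("pics/w15.png",im)
print(proj(p,(.515,-.249,.06)))
E
```

```text
force: [0.0, 0.7, -0.5]
grip_width: 0.0523
finger_force: 0.0
eef_pos: [0.6046, 0.1475, 0.2436]
force: [-0.0, 0.2, -0.4]
finger_force: 0.0
eef_pos: [0.5467, -0.0933, 0.2403]
force: [1.4, -0.1, 0.2]
finger_force: 0.0
[-0.75813404  0.42556151  1.08194006  1.87423926 -0.4226675   1.09551717
  0.4621438 ] 36.85
[396.1 260.6] 119 [ 0.5151 -0.2474] [ 0.5158 -0.2484]
[292.05287548 351.27384799]
```

```bash

python3 -m jog '[[-0.04,-0.007,0,0,0,8.2],[-0.08,-0.014,0,0,0,16.4],[-0.12,-0.02,0,0,0,24.6],[-0.14,-0.027,0,0,0,32.8],[-0.154,-0.027,0,0,0,41]]'| grep -E "pos|rot|force"
python3 -m jog '[[0,0,0,0,0,8.2],[0,0,0,0,0,16.4],[0,0,0,0,0,24.6],[0,0,0,0,0,32.8],[0,0,0,0,0,41]]'| grep -E "pos|rot|force"
python3 -m jog '[[0,0,0,0,0,8],[0,0,0.02,0,0,8],[0,0,0.05,0,0,8],[0,0,0.05,0,0,8],[0,0,0.05,0,0,8]]'| grep -E "pos|rot|force"
python3 - <<'E'
from h import *
p,im=snap("wrist"); cv2.imwrite("pics/w16.png",im)
e=proj(p,(.515,-.248,.06)); print(e)
c=capcircle(im,*e,28,40,70); print(c,plane(p,c[0],c[1],.06)); to(.515,-.248,.0365,-.026)
print(sensors.get_state()["joint_positions"])
E
```

```text
eef_pos: [0.5158, -0.2459, 0.2403]
tcp_rot: [3.142, -0.0, 0.823]
force: [-0.1, -0.4, 0.5]
finger_force: 0.0
eef_pos: [0.5174, -0.2434, 0.2398]
tcp_rot: [-3.141, 0.0, 0.111]
force: [-0.2, 0.0, 0.5]
finger_force: 0.0
eef_pos: [0.517, -0.2439, 0.1903]
tcp_rot: [-3.141, 0.001, -0.024]
force: [0.4, -0.4, 0.7]
finger_force: 0.0
[317.46697643 229.77808176]
[319.25 231.75  34.  ] [ 0.51333706 -0.24938542  0.06      ]
shift mm [ -2.4   3.6 154.6] turn [ 0.03 -0.04  0.13] dist 154.6
[-0.53521278  0.74007154  1.3328412   1.89070082 -0.78907167  1.17691696
 -0.50801483]
```

View pics/w16.png

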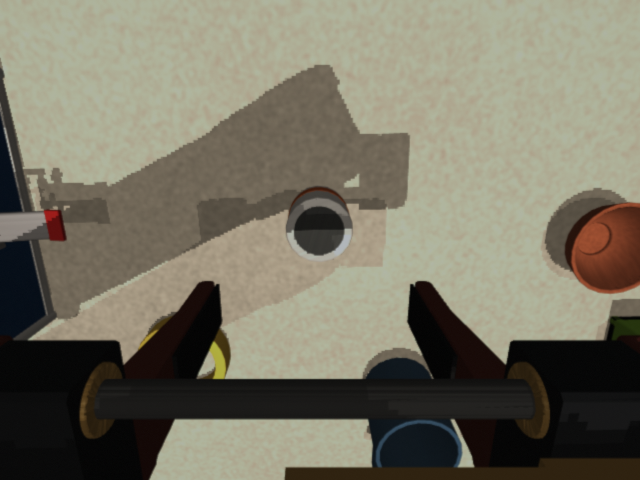

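The canister is upright at (319,231), with the mug clear at (418,455). I'll grip it across world y.

```bash

python3 -m jog '[[-0.003,0.0046,0.04,0,0,0.1],[-0.003,0.0046,0.08,0,0,0.1],[-0.003,0.0046,0.12,0,0,0.1],[-0.003,0.0046,0.153,0,0,0.1],[-0.003,0.0046,0.153,0,0,0.1]]' | grep -E "pos|rot|force"
python3 -m jog '[[0,0,0,0,0,0],[0,0,0,0,0,0],[0,0,0,0,0,0],[0,0,0,0,0,0],[0,0,0,0,0,0]]' -0.2| grep -E "pos|rot|grip"
python3 -m jog '[[0,0,0,0,0,0],[0,0,0,0,0,0]]'| grep -E "pos|rot|grip|finger"
python3 -m jog '[[0,0,-0.04,0,0,0],[0,0,-0.08,0,0,0],[0,0,-0.12,0,0,0],[0,0,-0.16,0,0,0],[0,0,-0.2,0,0,0]]'| grep -E "pos|rot|grip"
python3 -m jog '[[0,0,0,0,0,0],[0,0,0,0,0,0]]'| grep -E "pos|rot|grip|finger"
python3 - <<'E'
from h import *
p,im=snap("wrist"); cv2.imwrite("pics/w17.png",im); s=sensors.get_state()
X=s["eef_pos"]+[0,0,.022]; e=proj(p,X); c=capcircle(im,*e,52,75,110); print(e,c,(plane(p,c[0],c[1],X[2])-X)*1000)
to(*c2w(1.545,np.array([.5324,.1197]),(-.008,.066,.24)),-.026)
E
```

```text
eef_pos: [0.5128, -0.2476, 0.035]
tcp_rot: [-3.14, 0.004, -0.025]
force: [0.2, 0.2, -0.0]
finger_force: 0.0
eef_pos: [0.5144, -0.2487, 0.038]
tcp_rot: [-3.141, -0.001, -0.025]
grip_width: 0.0536
eef_pos: [0.5144, -0.2487, 0.0379]
tcp_rot: [-3.141, -0.001, -0.025]
grip_width: 0.0536
finger_force: 30.0
eef_pos: [0.5133, -0.2486, 0.2385]
tcp_rot: [-3.141, 0.001, -0.026]
grip_width: 0.0536
eef_pos: [0.514, -0.2487, 0.2374]
tcp_rot: [-3.141, -0.001, -0.025]
grip_width: 0.0535
finger_force: 30.0
[309.59667463 325.03186334] [314.75 299.75  59.75] [11.484391   -2.42228326  0.        ]
shift mm [ -56.5 -360.3   -3.2] turn [-0.06  0.03  0.04] dist 364.7
```

```bash

python3 -m jog '[[-0.006,-0.045,0,0,0,0],[-0.012,-0.09,0,0,0,0],[-0.02,-0.135,0,0,0,0],[-0.03,-0.18,0,0,0,0],[-0.04,-0.22,0,0,0,0]]'| grep -E "pos|rot|grip"
python3 -m jog '[[-0.004,-0.045,0,0,0,0],[-0.01,-0.09,0,0,0,0],[-0.0165,-0.13,0,0,0,0],[-0.0165,-0.14,0,0,0,0],[-0.0165,-0.14,0,0,0,0]]'| grep -E "pos|rot|force"
python3 -m jog '[[0,0,0,0,0,0],[0,0,0,0,0,0],[0,0,0,0,0,0]]'| grep -E "pos|rot|grip"
python3 - <<'E'
from h import *
p,im=snap("wrist"); cv2.imwrite("pics/w18.png",im)
to(*c2w(1.545,np.array([.5324,.1197]),(-.008,.066,.0585)),-.026)
print(sensors.get_state()["joint_positions"])
E
```

```text
eef_pos: [0.4779, -0.0253, 0.2355]
tcp_rot: [3.141, 0.003, -0.024]
grip_width: 0.0534
eef_pos: [0.4656, 0.1142, 0.236]
tcp_rot: [3.14, 0.002, -0.022]
force: [0.1, 0.0, -0.3]
finger_force: 30.0
eef_pos: [0.4666, 0.1109, 0.2371]
tcp_rot: [3.142, 0.0, -0.029]
grip_width: 0.0535
shift mm [ -0.5  -2.2 178.6] turn [-0.    0.   -0.13] dist 178.6
[-1.46089175  0.4279423   1.42792662  2.04232404 -0.48282973  1.08613619
 -1.40637462]
```

View pics/w18.png

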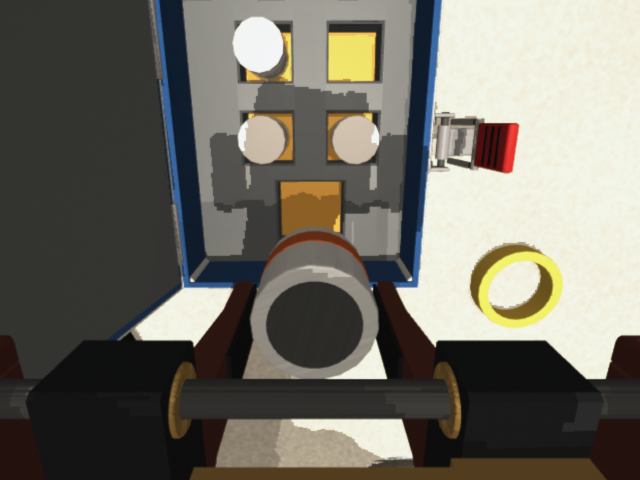

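The canister hangs straight, with its rim centred near (315,320). The three jars are in their pockets at (260,45), (263,138) and (355,138). The big pocket is at (311,207), and the claw tab is at (497,147).

```bash

python3 -m jog '[[-0.0015,-0.0022,0.04,0,0,-0.1],[-0.0015,-0.0022,0.08,0,0,-0.1],[-0.0015,-0.0022,0.12,0,0,-0.1],[-0.0015,-0.0022,0.137,0,0,-0.1],[-0.0015,-0.0022,0.137,0,0,-0.1]]'| grep -E "pos|rot|force"
python3 -m jog '[[0,0,0.005,0,0,0],[0,0,0.01,0,0,0],[0,0,0.015,0,0,0],[0,0,0.015,0,0,0]]'| grep -E "pos|rot|force"
python3 - <<'E'
from h import *
to(*c2w(1.545,np.array([.5324,.1197]),(-.008,.066,.0585)),-.026)
E
```

```text
eef_pos: [0.4637, 0.1135, 0.0984]
tcp_rot: [3.14, 0.004, -0.026]
force: [0.5, -0.9, -0.6]
finger_force: 30.0
eef_pos: [0.4651, 0.1151, 0.0851]
tcp_rot: [-3.141, -0.0, -0.023]
force: [-0.3, 0.2, -1.1]
finger_force: 30.0
shift mm [ 1.2  1.6 26.6] turn [-0.02 -0.01  0.14] dist 26.6
```

```bash

python3 -m jog '[[0.0005,0.0015,0.006,0,0,0],[0.0005,0.0015,0.012,0,0,0],[0.0005,0.0015,0.018,0,0,0],[0.0005,0.0015,0.024,0,0,0],[0.0005,0.0015,0.024,0,0,0]]'| grep -E "pos|rot|force"
python3 -m jog '[[0,0,0.001,0,0,0],[0,0,0.002,0,0,0],[0,0,0.003,0,0,0]]'| grep -E "pos|rot|force"
```

```text
eef_pos: [0.465, 0.1131, 0.0603]
tcp_rot: [3.141, 0.001, -0.024]
force: [0.1, -0.5, -1.0]
finger_force: 30.0
eef_pos: [0.4657, 0.1133, 0.0582]
tcp_rot: [-3.141, -0.0, -0.024]
force: [1.0, -0.3, -1.4]
finger_force: 30.0
```

```bash

python3 -m jog '[[0,0,0.001,0,0,0],[0,0,0.0015,0,0,0],[0,0,0.0015,0,0,0]]'| grep -E "pos|rot|force"
python3 -m jog '[[0,0,-0.0005,0,0,0],[0,0,-0.0005,0,0,0],[0,0,-0.0005,0,0,0]]' 0.55| grep -E "grip|force"
python3 -m jog '[[0,0,-0.04,0,0,0],[0,0,-0.08,0,0,0],[0,0,-0.12,0,0,0],[0,0,-0.16,0,0,0],[0,0,-0.2,0,0,0]]'| grep -E "pos|rot|grip"
python3 -m jog '[[-0.0,0,-0.04,0,0,0],[0,0.04,-0.06,0,0,0],[0,0.08,-0.06,0,0,0],[0,0.12,-0.06,0,0,0],[0,0.14,-0.06,0,0,0]]'| grep -E "pos|rot|grip"
python3 - <<'E'
from h import *
print(sensors.get_state()["time_s"])
for n in ("top","scene","wrist"):
    p,im=snap(n); cv2.imwrite(f"pics/{n}20.png",im); np.save(n+"20.npy",p,allow_pickle=True)
    b=im.astype(int); red=(b[...,2]>110)&(b[...,1]<60)&(b[...,0]<60)
    if n!="wrist": red[:, :]=red&(np.abs(np.arange(640)-320)<90)[None]
    for c,s in blobs(red,15): print(n,c.round(1),s)
E
```

```text
eef_pos: [0.4657, 0.1134, 0.0579]
tcp_rot: [-3.14, 0.0, -0.024]
force: [-5.7, -0.3, 20.5]
finger_force: 30.0
force: [0.2, 0.9, 0.4]
grip_width: 0.0682
finger_force: 0.0
eef_pos: [0.4652, 0.1131, 0.2583]
tcp_rot: [3.14, 0.001, -0.024]
grip_width: 0.0681
eef_pos: [0.4619, -0.03, 0.3167]
tcp_rot: [-3.136, 0.0, -0.027]
grip_width: 0.068
45.1
top [259.  137.6] [256 135   7   6  37]
wrist [288.  140.3] [286 124   5  34 111]
wrist [331.5 135.9] [326 125  11  23 229]
```

```bash
cat > latch.py <<'E'
from h import *
TH,O=1.545,np.array([.5324,.1197])
def w2c(X): return np.r_[R.from_euler("z",-TH).as_matrix()[:2,:2]@(np.array(X)[:2]-O),X[2]]
def onplane(p,u,v):   # ray hit on the plane case-y=0, in case mm (x,z)
    M=R.from_euler("z",-TH).as_matrix()
    o=w2c(p["origin"]); d=M@ray(p,u,v); X=o-d*o[1]/d[1]; return (X*1000).round(1)
def reds(p,im,z=.1,rad=None,amin=6):
    u,v=proj(p,c2w(TH,O,(-.13,0,z))); f=foc(p)/np.linalg.norm(p["origin"]-c2w(TH,O,(-.13,0,z)))
    b=im.astype(int); red=(b[...,2]>60)&(b[...,2]>2*b[...,1])&(b[...,2]>2*b[...,0])
    yy,xx=np.mgrid[:480,:640]; red&=(abs(xx-u)<.13*f)&(abs(yy-v)<.13*f)
    return blobs(red,amin)
E
python3 - <<'E'
from latch import *
for n in ("top","scene","wrist"):
    p=np.load(n+"20.npy",allow_pickle=True).item(); im=cv2.imread(f"pics/{n}20.png")
    for c,s in reds(p,im): print(n,c.round(1),s, onplane(p,*c) if n=="scene" else plane(p,*c,.1))
# expected for scene: lever lip etc
p=np.load("scene20.npy",allow_pickle=True).item()
im=cv2.imread("pics/scene20.png"); u,v=proj(p,c2w(TH,O,(-.13,0,.1))).astype(int); print(u,v)
a=cv2.resize(im[v-70:v+60,u-60:u+140],None,fx=4,fy=4,interpolation=cv2.INTER_CUBIC); cv2.imwrite("pics/s20c.png",a); print(a.shape,u-60,v-70)
E
```

```text
scene [338.6 232.6] [337 222   4  21  45] [-128.3    0.   143.7]
scene [321.5 258.5] [319 256   6   6  26] [-168.2    0.    77. ]
wrist [288.1 139.7] [284 122   9  37 314] [ 0.52608225 -0.00683811  0.1       ]
wrist [331.  136.4] [326 125  11  24 261] [ 0.52805187 -0.04806029  0.1       ]
wrist [203.4 176.7] [189 171  23  16  60] [0.49307397 0.07848947 0.1       ]
337 248
(520, 800, 3) 277 178
```

View pics/s20c.png

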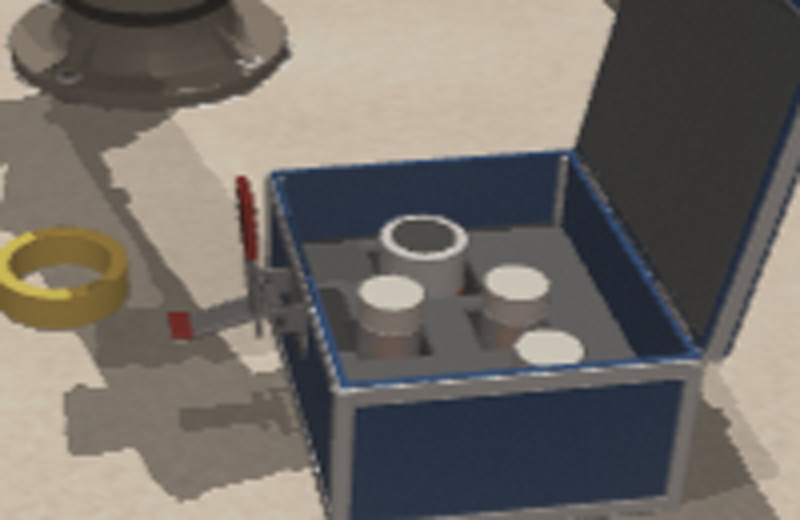

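The jars and canister sit low in their pockets. The claw is almost upright, with its tab at (248,218) in the crop, and the lever is nearly straight out, with its lip at (180,325). That was my last picture, so from here I go by numbers. First I'll turn the tool back and work out the lid angle.

```bash

python3 -m jog '[[0,0,0,0,0,-8.2],[0,0,0,0,0,-16.4],[0,0,0,0,0,-24.6],[0,0,0,0,0,-32.8],[0,0,0,0,0,-41]]' -1| grep -E "pos|rot|force"
python3 -m jog '[[0,0,0,0,0,-8.2],[0,0,0,0,0,-16.4],[0,0,0,0,0,-24.6],[0,0,0,0,0,-32.8],[0,0,0,0,0,-41]]'| grep -E "pos|rot|force"
python3 - <<'E'
from latch import *
to(*c2w(TH,O,(-.111,0,.2)),TH); print(sensors.get_state()["joint_positions"])
# lid angle from top pic: free-edge outer px ~ (186,236) and from scene
p=cam("top"); M=R.from_euler("z",-TH).as_matrix(); o=w2c(p["origin"])
for u in (182,186,192):
    d=M@ray(p,u,236); best=[]
    for ph in np.arange(1.4,2.3,.02):
        P=np.array([.098-.196*np.cos(ph),.105+.196*np.sin(ph)]); t=(P[1]-o[2])/d[2]; best.append((abs(o[0]+t*d[0]-P[0]),ph))
    print(u,min(best))
E
```

```text
eef_pos: [0.462, -0.0243, 0.3173]
tcp_rot: [3.139, 0.002, 0.701]
force: [0.8, -0.3, -0.7]
finger_force: 0.0
eef_pos: [0.462, -0.0243, 0.3174]
tcp_rot: [3.141, 0.003, 1.416]
force: [0.4, -0.7, 0.5]
finger_force: 0.0
shift mm [ 43.4  61.5 117.3] turn [ 0.03  0.19 -7.38] dist 139.4
[-1.60556004 -0.31816914  1.32062693  1.96625502  0.32603429  1.2731098
 -0.55133016]
182 (np.float64(3.4796239757883818e-06), np.float64(1.8400000000000003))
186 (np.float64(0.0015747373563639033), np.float64(1.7800000000000002))
192 (np.float64(0.0009078777676486682), np.float64(1.7200000000000002))
```

```bash

python3 -m jog '[[0.015,0.02,0.03,0,0,-3],[0.03,0.04,0.06,0,0,-7.4],[0.0434,0.0615,0.09,0,0,-7.4],[0.0434,0.0615,0.117,0,0,-7.4],[0.0434,0.0615,0.117,0,0,-7.4]]'| grep -E "pos|rot|force"
python3 -m jog '[[0,0,0,0,0,0],[0,0,0,0,0,0]]'| grep -E "pos|rot|force|grip"
python3 - <<'E'
from latch import *
to(*c2w(TH,O,(-.111,0,.132)),TH); s=sensors.get_state(); print(s["joint_positions"],w2c(s["eef_pos"]))
E
```

```text
eef_pos: [0.4613, 0.0054, 0.2471]
tcp_rot: [3.107, 0.001, 1.536]
force: [1.0, 0.1, 0.4]
finger_force: 0.0
eef_pos: [0.463, 0.0047, 0.2483]
tcp_rot: [3.105, -0.001, 1.535]
force: [-0.6, -0.2, 0.4]
grip_width: 0.0004
finger_force: 0.0
shift mm [  6.3  62.  118.7] turn [ 2.12 -0.05 -0.58] dist 134.0
[-1.77383757 -0.33516196  1.45436889  2.08751952  0.391008    1.09030204
 -0.53811097] [-0.1167281   0.06641531  0.24829094]
```

```bash

python3 -m jog '[[-0.02,0.03,-0.01,0,0,0],[-0.04,0.06,-0.01,0,0,0],[-0.06,0.09,-0.01,0,0,0],[-0.08,0.1,-0.01,2,0,0],[-0.08,0.1,-0.01,2,0,-0.6]]'| grep -E "pos|rot|force"
python3 - <<'E'
from latch import *
to(*c2w(TH,O,(-.111,0,.2)),TH); s=sensors.get_state(); print(s["joint_positions"],w2c(s["eef_pos"]))
E
```

```text
eef_pos: [0.4878, -0.0673, 0.2978]
tcp_rot: [3.099, 0.003, 1.544]
force: [-0.1, -0.3, -0.4]
finger_force: 0.0
shift mm [77.4 35.5 99.2] turn [ 2.43  0.15 -0.06] dist 130.8
[-1.64480389 -0.3363421   1.4548787   1.96588049  0.37238777  1.19744887
 -0.35059081] [-0.188129    0.03972691  0.29784631]
```

```bash

python3 -m jog '[[-0.02,0.04,0.0,0,0,0],[-0.04,0.08,0.0,0,0,0],[-0.08,0.1,0.01,0,0,0],[-0.12,0.12,0.02,0,0,0],[-0.16,0.13,0.03,2,0,0]]'| grep -E "pos|rot|force"
python3 - <<'E'
from latch import *
s=sensors.get_state(); print(s["joint_positions"],w2c(s["eef_pos"]))
E
python3 -m jog '[[-0.02,0.04,0.0,0,0,0],[-0.06,0.06,0.0,0,0,0],[-0.1,0.07,0.0,0,0,0],[-0.1,0.07,0.0,2,0,0]]'| grep -E "pos|rot|force"
python3 - <<'E'
from latch import *
s=sensors.get_state(); print(s["joint_positions"],w2c(s["eef_pos"]))
E
```

```text
eef_pos: [0.4878, -0.1464, 0.3302]
tcp_rot: [3.093, 0.014, 1.546]
force: [0.1, 0.5, -0.1]
finger_force: 0.0
[-1.50601484 -0.33623038  1.45432613  1.89004737  0.36993124  1.26301568
 -0.18271993] [-0.26717779  0.03776945  0.33022541]
eef_pos: [0.4814, -0.2106, 0.3616]
tcp_rot: [3.085, 0.031, 1.544]
force: [-0.2, 0.2, -0.5]
finger_force: 0.0
[-1.40511307 -0.33680361  1.45480898  1.81801949  0.37640217  1.32083091
 -0.05981034] [-0.33147795  0.04242465  0.36157312]
```

The arm has drifted against its q2 and q3 limits. I'll back out the way the joints came.

```bash

python3 -m jog '[[0,0.02,0,0,0,8.2],[0,0.03,0,0,0,16.4],[0,0.03,0,0,0,24.6],[0,0.03,0.02,0,0,32.8],[0,0.03,0.04,0,0,41]]'| grep -E "pos|rot"
python3 -m jog '[[0,0,0.02,0,0,8.2],[0,0,0.04,0,0,16.4],[0,0,0.06,0,0,24.6],[0,0,0.08,0,0,32.8],[0,0,0.08,0,0,41]]'| grep -E "pos|rot"
python3 - <<'E'
from latch import *
s=sensors.get_state(); print(s["joint_positions"],s["time_s"]); to(.515,-.249,.24,-.026)
E
```

```text
eef_pos: [0.4855, -0.1988, 0.3353]
tcp_rot: [3.053, -0.024, 0.827]
eef_pos: [0.4625, -0.1909, 0.2706]
tcp_rot: [3.08, -0.094, 0.113]
[-1.3866011  -0.33624702  1.45453387  2.03646491  0.43136673  1.07624518
 -1.57590549] 49.35
shift mm [42.5 61.4 38.6] turn [ 3.17 -5.6   7.8 ] dist 84.1
```

```bash

python3 -m jog '[[0,0.03,-0.02,0,0,-8.2],[0,0.06,-0.04,0,0,-16.4],[0,0.09,-0.06,0,0,-24.6],[0,0.12,-0.06,0,0,-32.8],[0,0.16,-0.06,0,0,-41]]'| grep -E "pos|rot"
python3 - <<'E'
from latch import *
s=sensors.get_state(); print(s["joint_positions"],s["time_s"]); to(.52,-.5,.32,1.545)
E
```

```text
eef_pos: [0.4456, -0.3212, 0.3562]
tcp_rot: [2.999, -0.034, 0.84]
[-1.17003809 -0.33606775  1.45374011  1.8374002   0.38732646  1.21824079
 -0.54427122] 49.85
shift mm [-84.6 168.2  57.8] turn [  8.48   1.03 -40.46] dist 197.0
```

```bash

python3 -m jog '[[-0.02,0.04,0.01,1.7,0,-8.1],[-0.04,0.08,0.02,3.4,0,-16.2],[-0.06,0.12,0.03,5,0,-24.3],[-0.07,0.15,0.04,6.8,0,-32.4],[-0.085,0.168,0.05,8.5,0,-40.4]]'| grep -E "pos|rot"
python3 - <<'E'
from latch import *
s=sensors.get_state(); print(s["joint_positions"],s["time_s"]); to(.55,-.5,.32,1.545)
E
```

```text
eef_pos: [0.3928, -0.3572, 0.3807]
tcp_rot: [3.1, 0.049, 1.514]
[-1.09046408 -0.33621766  1.4541589   1.77479997  0.37608518  1.36385209
  0.2407514 ] 50.35
shift mm [-130.6  162.    74.1] turn [ 2.37  2.85 -1.69] dist 220.8
```

```bash

python3 -m jog '[[0.045,0.01,0,0,0,0],[0.09,0.02,0,0,0,0],[0.135,0.03,0,0,0,0],[0.18,0.04,0,0,0,0],[0.225,0.05,0,2.3,2.8,0]]'| grep -E "pos|rot"
python3 -m jog '[[0.045,0.01,0,0,0,-3],[0.09,0.02,0,0,0,-6],[0.135,0.03,0,0,0,-9],[0.18,0.04,0,0,0,-12],[0.225,0.03,0,0,0,-15]]'| grep -E "pos|rot"
python3 - <<'E'
from latch import *
s=sensors.get_state(); print(s["joint_positions"],s["time_s"]); to(.35,.45,.38,2.2)
E
```

```text
eef_pos: [0.4567, -0.1315, 0.3709]
tcp_rot: [3.14, -0.003, 1.515]
eef_pos: [0.5013, 0.0901, 0.3711]
tcp_rot: [3.139, 0.004, 1.775]
[-1.29999597  0.10218328  1.10745811  1.78769271 -0.09025049  1.30641063
  0.0328307 ] 51.35
shift mm [383.1 -75.2 -10.8] turn [  0.1    0.27 -24.36] dist 390.5
```

That cleared it. Now I'll go over the lid and down behind it.

```bash

python3 -m jog '[[0.045,0.009,0,0,0,0],[0.09,0.018,0,0,0,0],[0.135,0.027,0,0,0,0],[0.18,0.036,0,0,0,0],[0.225,0.044,0,0,0,0]]'| grep -E "pos|rot|force"
python3 -m jog '[[0.015,0.003,0,0,0,6],[0.015,0.003,0.01,0,0,13],[0.015,0.003,0.01,0,0,13],[0.015,0.003,0.01,0,0,13]]'| grep -E "pos|rot|force"
python3 - <<'E'
from latch import *
s=sensors.get_state(); print(s["joint_positions"],s["time_s"],w2c(s["eef_pos"])); to(*c2w(TH,O,(.215,.04,.245)),TH)
E
```

```text
eef_pos: [0.4977, 0.3192, 0.371]
tcp_rot: [3.139, 0.001, 1.774]
force: [1.2, -0.6, 0.6]
finger_force: 0.0
eef_pos: [0.498, 0.3317, 0.3612]
tcp_rot: [3.139, 0.001, 1.549]
force: [-0.3, -1.2, -0.3]
finger_force: 0.0
[-1.44554289  0.37282112  1.03109333  1.60771158 -0.32443804  1.34594651
 -0.39421322] 52.25 [0.21105861 0.03988149 0.36118608]
shift mm [  4.1  -0.3 116.2] turn [0.12 0.05 0.2 ] dist 116.3
```

```bash

python3 -m jog '[[0.02,0,0,0,0,0],[0.024,0,0.03,0,0,0.2],[0.024,0,0.07,0,0,0.2],[0.024,0,0.111,0,0,0.2],[0.024,0,0.111,0,0,0.2]]'| grep -E "pos|rot|force"
python3 -m jog '[[-0.015,0,0,0,0,0],[-0.03,0,0,0,0,0],[-0.045,0,0,0,0,0],[-0.06,0,0,0,0,0],[-0.075,0,0,0,0,0]]'| grep -E "pos|rot|force"
python3 -m jog '[[-0.015,0,0,0,0,0],[-0.03,0,0,0,0,0],[-0.045,0,0,0,0,0],[-0.06,0,0,0,0,0],[-0.075,0,0,0,0,0]]'| grep -E "pos|rot|force"
python3 - <<'E'
from latch import *
s=sensors.get_state(); print(s["joint_positions"],s["time_s"],w2c(s["eef_pos"])); to(*c2w(TH,O,(.083,.04,.254)),TH)
E
```

```text
eef_pos: [0.4959, 0.356, 0.2459]
tcp_rot: [-3.137, 0.005, 1.544]
force: [-0.4, -0.1, 0.2]
finger_force: 0.0
eef_pos: [0.4971, 0.2795, 0.2514]
tcp_rot: [3.138, -0.002, 1.541]
force: [0.1, 3.0, 3.6]
finger_force: 1.8
eef_pos: [0.4942, 0.2047, 0.25]
tcp_rot: [3.14, 0.0, 1.542]
force: [0.2, 2.9, -0.9]
finger_force: 1.3
[-1.32857291  0.33562968  1.03347738  1.90571597 -0.32564274  1.08040518
 -0.19194506] 53.75 [0.08393766 0.04040085 0.24998963]
shift mm [-0.9  0.4 -4. ] turn [ 0.1   0.01 -0.16] dist 4.1
```

```bash

python3 -m jog '[[-0.015,0,0.001,0,0,0],[-0.03,0,0.005,0,0,0],[-0.044,0,0.010,0,0,0],[-0.062,0,0.022,0,0,0],[-0.08,0,0.036,0,0,0]]'| grep -E "pos|rot|force"
python3 -m jog '[[-0.01,0,0.012,0,0,0],[-0.02,0,0.024,0,0,0],[-0.028,0,0.036,0,0,0],[-0.034,0,0.048,0,0,0],[-0.039,0,0.06,0,0,0]]'| grep -E "pos|rot|force"
python3 -m jog '[[-0.003,0,0.01,0,0,0],[-0.005,0,0.02,0,0,0],[-0.006,0,0.026,0,0,0],[-0.006,0,0.03,0,0,0],[-0.006,0,0.033,0,0,0]]'| grep -E "pos|rot|force"
python3 - <<'E'
from latch import *
s=sensors.get_state(); print(s["time_s"],w2c(s["eef_pos"]))
E
```

```text
eef_pos: [0.4924, 0.1244, 0.214]
tcp_rot: [3.139, 0.0, 1.542]
force: [0.6, 1.7, -0.3]
finger_force: 0.8
eef_pos: [0.4911, 0.0855, 0.1535]
tcp_rot: [3.14, 0.001, 1.541]
force: [0.4, 0.8, 0.8]
finger_force: 0.5
eef_pos: [0.4913, 0.081, 0.1211]
tcp_rot: [3.139, 0.0, 1.542]
force: [-4.1, -0.9, 17.7]
finger_force: 9.7
55.25 [-0.03972402  0.04004824  0.12112582]
```

The lid is shut, with firm contact at 121 mm. Now I'll check the latch numerically.

```bash

python3 -m jog '[[0,0,-0.04,0,0,0],[0,0,-0.08,0,0,0],[0,0,-0.12,0,0,0],[0,0,-0.13,0,0,0],[0,0,-0.13,0,0,0]]'| grep -E "pos|rot|force"
python3 - <<'E'
from latch import *
p,im=snap("scene"); cv2.imwrite("pics/s21.png",im)
b=im.astype(int); red=(b[...,2]>60)&(b[...,2]>2*b[...,1])&(b[...,2]>2*b[...,0])
for c,s in reds(p,im): print(c.round(1),s,onplane(p,*c),"top",onplane(p,s[0]+s[2]/2,s[1]),"bot",onplane(p,s[0]+s[2]/2,s[1]+s[3]))
p,im=snap("top")
for c,s in reds(p,im,amin=4): print("top",c.round(1),s)
pp=proj(cam("scene"),c2w(TH,O,(-.098,-.117,.121))); print("lid front corner expected",pp)
E
```

```text
eef_pos: [0.4919, 0.0818, 0.2526]
tcp_rot: [3.137, -0.003, 1.543]
force: [0.8, -0.5, 0.1]
finger_force: 0.0
[338.5 231.8] [336 222   5  21  45] [-128.5    0.   145.8] top [-128.6    0.   171. ] bot [-128.4    0.   115.9]
[321.6 258.6] [319 256   6   6  27] [-167.9    0.    76.8] top [-166.9    0.    83.8] bot [-167.2    0.    67. ]
top [308.5 249.2] [307 244   4  11  33]
top [323.5 253.9] [322 250   4   9  35]
lid front corner expected [361.46910787 269.5474418 ]
```

```bash
python3 - <<'E'
from latch import *
p=cam("top")
for z in (.12,.145,.164): print(z,(w2c(plane(p,308.5,249.2,z))*1000).round(1))
print((w2c(plane(p,323.5,253.9,.077))*1000).round(1))
to(*c2w(TH,O,(-.1277,0,.2)),TH); print(sensors.get_state()["joint_positions"])
E
```

```text
0.12 [-129.1   -5.8  120. ]
0.145 [-129.9   -2.2  145. ]
0.164 [-130.6    0.5  164. ]
[-169.    -0.7   77. ]
shift mm [-88.3  41.2  50.4] turn [ 0.06 -0.01 -0.1 ] dist 109.8
[-1.20906235  0.24580211  1.09609279  1.98698252 -0.25173277  1.05321691
 -0.02665324]
```

```bash

python3 -m jog '[[-0.03,0.014,0,0,0,0],[-0.06,0.028,0,0,0,0],[-0.0896,0.0412,0,0,0,0],[-0.0896,0.0412,0.03,0,0,0],[-0.0896,0.0412,0.04,0,0,0]]' 0.36| grep -E "pos|rot|force"
python3 -m jog '[[0,0,0,0,0,0],[0,0,0,0,0,0]]'| grep -E "pos|rot|force|grip"
python3 - <<'E'
from latch import *
to(*c2w(TH,O,(-.129,0,.133)),TH)
p,im=snap("wrist"); cv2.imwrite("pics/w30.png",im)
for c,s in reds(p,im,z=.15,amin=100): print(c.round(1),s,[(w2c(plane(p,*c,z))*1000).round(1) for z in (.145,.164)])
E
```

```text
eef_pos: [0.5275, -0.0108, 0.2079]
tcp_rot: [-3.138, 0.002, 1.54]
force: [-0.4, -0.1, -0.8]
finger_force: 0.0
eef_pos: [0.5293, -0.0092, 0.2111]
tcp_rot: [3.141, 0.0, 1.543]
force: [-0.7, 0.1, 0.1]
grip_width: 0.0531
finger_force: 0.0
shift mm [ 0.  -0.3 78.1] turn [ 0.05  0.03 -0.11] dist 78.1
[313.6 258.3] [ 290  239   48   38 1277] [array([-132.5,    0.8,  145. ]), array([-125.5,    0.7,  164. ])]
```

```bash

python3 -m jog '[[0,0,0.03,0,0,0],[0,0,0.06,0,0,0],[0,0,0.078,0,0,0],[0,0,0.078,0,0,0],[0,0,0.078,0,0,0]]'| grep -E "pos|rot|force|grip"
python3 -m jog '[[0,0,0,0,0,0],[0,0,0,0,0,0],[0,0,0,0,0,0],[0,0,0,0,0,0],[0,0,0,0,0,0]]' -0.6| grep -E "force|grip"
python3 -m jog '[[0,0,0,0,0,0],[0,0,0,0,0,0]]'| grep -E "pos|force|grip"
python3 - <<'E'
from latch import *
s=sensors.get_state(); print(w2c(s["eef_pos"])*1000)
E
```

```text
eef_pos: [0.5305, -0.0095, 0.1344]
tcp_rot: [3.138, -0.0, 1.543]
force: [-0.3, -0.4, 0.9]
grip_width: 0.0595
finger_force: 0.0
force: [-3.0, 0.8, 3.7]
grip_width: 0.0297
finger_force: 30.0
eef_pos: [0.5295, -0.0097, 0.1335]
force: [-3.2, 0.5, 5.4]
grip_width: 0.0297
finger_force: 30.0
[-129.45184048   -0.46967173  133.49025275]
```

```bash

python3 -m jog '[[-0.0005,0,-0.003,0,-0.5,0],[-0.0005,0,-0.006,0,-1,0],[0,0,-0.009,0,-1.4,0],[0.0005,0,-0.0117,0,-1.7,0],[0.0005,0,-0.0117,0,-1.7,0]]'| grep -E "pos|rot|force|grip"
python3 - <<'E'
from latch import *
s=sensors.get_state(); print(w2c(s["eef_pos"])*1000)
p,im=snap("scene")
for c,s in reds(p,im): print(c.round(1),s,onplane(p,*c))
E
```

```text
eef_pos: [0.5295, -0.01, 0.1454]
tcp_rot: [3.14, 0.031, 1.542]
force: [-2.0, -3.9, -3.5]
grip_width: 0.0295
finger_force: 29.9
[-129.71090447   -0.44851579  145.36136992]
[324.8 243. ] [323 240   4   7  14] [-159.9    0.   118.8]
```

```bash

python3 -m jog '[[0.0042,0,0.0002,0,-4.4,0],[0.0083,0,0.0006,0,-8.7,0],[0.0124,0,0.0014,0,-13.1,0],[0.0165,0,0.0025,0,-17.4,0],[0.0206,0,0.0039,0,-21.8,0]]'| grep -E "pos|rot|force|grip"
python3 -m jog '[[0,0,0,0,0,0],[0,0,0,0,0,0]]'| grep -E "pos|rot|force|grip"
python3 - <<'E'
from latch import *
s=sensors.get_state(); print(w2c(s["eef_pos"])*1000,s["time_s"])
p,im=snap("scene")
for c,s in reds(p,im): print(c.round(1),s,onplane(p,*c))
E
```

```text
eef_pos: [0.5298, 0.0101, 0.1416]
tcp_rot: [3.14, 0.414, 1.539]
force: [-4.5, -4.0, 1.1]
grip_width: 0.0295
finger_force: 30.0
eef_pos: [0.53, 0.0125, 0.1401]
tcp_rot: [3.141, 0.407, 1.542]
force: [-3.7, 2.8, -1.1]
grip_width: 0.0293
finger_force: 30.0
[-107.25493428   -0.31928942  140.13675224] 59.05
[350.3 221.2] [350 220   2   4   6] [-101.9    0.   170.9]
[347.2 237.7] [346 237   3   3   6] [-108.5    0.   128.4]
[323.7 244.5] [322 241   4   8  18] [-162.5    0.   115. ]
```

```bash

python3 -m jog '[[0.0016,0,0.002,0,-0.5,0],[0.003,0,0.004,0,-1,0],[0.0045,0,0.006,0,-1.5,0],[0.0058,0,0.0075,0,-2,0],[0.0058,0,0.0075,0,-2,0]]'| grep -E "pos|rot|force|grip"
python3 - <<'E'
from latch import *
s=sensors.get_state(); print(w2c(s["eef_pos"])*1000,s["time_s"])
p,im=snap("scene")
for c,s in reds(p,im): print(c.round(1),s,onplane(p,*c))
E
```

```text
eef_pos: [0.5304, 0.0137, 0.1326]
tcp_rot: [3.14, 0.441, 1.539]
force: [-8.6, 5.9, 13.1]
grip_width: 0.0296
finger_force: 30.0
[-106.05758572   -0.71225112  132.63993364] 59.6
[351.4 223.6] [350 222   4   5  10] [-99.4   0.  164.5]
[320.9 254.6] [319 252   5   6  24] [-169.4    0.    87.9]
```

```bash

python3 -m jog '[[0,0,0,0,0,0],[0,0,0,0,0,0],[0,0,0,0,0,0],[0,0,0,0,0,0]]' 0.2| grep -E "pos|rot|force|grip"
python3 -m jog '[[0,0,-0.03,0,0,0],[0,0,-0.06,0,0,0],[0,0,-0.1,0,0,0],[0,0,-0.12,0,0,0],[0,0,-0.12,0,0,0]]'| grep -E "pos|rot|force|grip"
python3 - <<'E'
from latch import *
s=sensors.get_state(); print(w2c(s["eef_pos"])*1000,s["time_s"])
p,im=snap("scene"); cv2.imwrite("pics/s31.png",im)
for c,s in reds(p,im): print(c.round(1),s,onplane(p,*c))
p,im=snap("top"); cv2.imwrite("pics/t31.png",im)
for c,s in reds(p,im,amin=4): print("top",c.round(1),s,[(w2c(plane(p,*c,z))*1000).round(1)[0] for z in (.08,.12,.14,.16)])
p,im=snap("wrist"); cv2.imwrite("pics/w31.png",im)
for c,s in reds(p,im,amin=40): print("wrist",c.round(1),s,onplane(p,*c),[(w2c(plane(p,*c,z))*1000).round(1)[0] for z in (.08,.12,.14,.16)])
E
```

```text
eef_pos: [0.5311, 0.0133, 0.1317]
tcp_rot: [3.138, 0.444, 1.54]
force: [-0.6, 0.1, 0.6]
grip_width: 0.0526
finger_force: 0.0
eef_pos: [0.5337, 0.0668, 0.2417]
tcp_rot: [3.135, 0.443, 1.542]
force: [0.2, 0.6, -0.1]
grip_width: 0.0524
finger_force: 0.0
[-52.89003499  -2.70317826 241.72230271] 60.55
[350.4 231.8] [346 222  10  20  88] [-101.3   -0.   143.5]
[321.  254.6] [319 252   5   6  23] [-169.2    0.    87.9]
top [297.4 249.8] [294 243   8  14  66] [np.float64(-97.9), np.float64(-100.2), np.float64(-101.3), np.float64(-102.5)]
top [323.8 253.7] [322 250   4   8  26] [np.float64(-169.9), np.float64(-169.8), np.float64(-169.7), np.float64(-169.7)]
wrist [312.6 239.8] [292 224  42  31 917] [ 51.7   0.  312.9] [np.float64(-163.1), np.float64(-126.2), np.float64(-107.8), np.float64(-89.3)]
```

The geometry agrees that the bar is seated: I get about (-111,119), against the keeper at (-110,118). Next I'll close the fingers, tilt the tool the other way, and come over the lever.

```bash

python3 -m jog '[[-0.018,0.0,0.013,0,8.3,0],[-0.036,0.0,0.026,0,16.6,0],[-0.055,-0.001,0.04,0,25,0],[-0.074,-0.001,0.053,0,33.3,0],[-0.093,-0.001,0.066,0,41.6,0]]' -1| grep -E "pos|rot|force"
python3 -m jog '[[0,0,0,0,8,0],[0,0,0,0,8.8,0],[0,0,0,0,8.8,0],[0,0,0,0,8.8,0]]'| grep -E "pos|rot|force|grip"
cat >> latch.py <<'E'
def go(x,y,z,pitch):
    s=sensors.get_state(); r=R.from_euler("xyz",s["tcp_rot"]); t=R.from_euler("xyz",[np.pi,pitch,TH])
    print("case",(w2c(s["eef_pos"])*1000).round(1),"shift mm",(r.inv().apply(c2w(TH,O,(x/1e3,y/1e3,z/1e3))-s["eef_pos"])*1000).round(1),"turn",(r.inv()*t).as_rotvec(degrees=True).round(2))
E
python3 - <<'E'
from latch import *
go(-152,0,110,-.436)
print(sensors.get_state()["joint_positions"])
E
```

```text
eef_pos: [0.5265, -0.043, 0.2204]
tcp_rot: [-3.141, -0.24, 1.54]
force: [-0.4, 0.6, -0.8]
finger_force: 0.0
eef_pos: [0.527, -0.0401, 0.2196]
tcp_rot: [-3.137, -0.386, 1.543]
force: [0.3, 0.5, -0.1]
grip_width: 0.0007
finger_force: 0.0
case [-159.8    1.2  219.6] shift mm [-34.    1.7 104.5] turn [-0.22  2.89 -0.12]
[-0.48739338  0.41047241  0.8828201   1.92564078 -0.72813872  1.21284748
  0.70545101]
```

```bash

python3 -m jog '[[-0.011,0.0005,0.035,0,1,0],[-0.022,0.001,0.07,0,2,0],[-0.034,0.0015,0.1045,0,2.9,0],[-0.034,0.0015,0.1045,0,2.9,0],[-0.034,0.0015,0.1045,0,2.9,0]]'| grep -E "pos|rot|force"
python3 - <<'E'
from latch import *
go(-150,0,93,-.436);go(-156,0,68.5,-.436);go(-159,0,49,-.436)
E
```

```text
eef_pos: [0.5287, -0.0319, 0.111]
tcp_rot: [-3.137, -0.437, 1.544]
force: [-1.2, 0.2, 0.1]
finger_force: 0.0
case [-151.7   -0.2  111. ] shift mm [-6.1 -0.1 17. ] turn [-0.24 -0.03 -0.07]
case [-151.7   -0.2  111. ] shift mm [-21.9   0.   36.7] turn [-0.24 -0.03 -0.07]
case [-151.7   -0.2  111. ] shift mm [-32.8   0.1  53.1] turn [-0.24 -0.03 -0.07]
```

```bash

python3 -m jog '[[-0.006,0,0.017,0,0,0],[-0.011,0,0.024,0,0,0],[-0.016,0,0.03,0,0,0],[-0.022,0,0.0367,0,0,0],[-0.022,0,0.0367,0,0,0]]'| grep -E "pos|rot|force"
python3 - <<'E'
from latch import *
go(-159,0,49,-.436)
p,im=snap("scene"); cv2.imwrite("pics/s32.png",im)
for c,s in reds(p,im): print(c.round(1),s,onplane(p,*c))
E
```

```text
eef_pos: [0.5281, -0.0387, 0.0674]
tcp_rot: [-3.137, -0.437, 1.54]
force: [-0.3, 0.5, 0.0]
finger_force: 0.1
case [-158.5    0.3   67.4] shift mm [-8.2  0.3 16.4] turn [-0.11 -0.05 -0.27]
[348.6 231.8] [345 222   8  20  86] [-105.3    0.   143.7]
```

```bash

python3 -m jog '[[-0.003,0,0.006,0,0,0],[-0.006,0,0.011,0,0,0],[-0.0085,0,0.0164,0,0,0],[-0.0085,0,0.0164,0,0,0]]'| grep -E "pos|rot|force"
python3 - <<'E'
from latch import *
go(-148.3,0,39.9,-.436);go(-139.7,0,35.6,-.436);go(-130.4,0,33,-.436)
p,im=snap("scene")
for c,s in reds(p,im): print(c.round(1),s,onplane(p,*c))
p,im=snap("top")
for c,s in reds(p,im,amin=4): print("top",c.round(1),s,[(w2c(plane(p,*c,z))*1000).round(1)[0] for z in (.04,.08,.14)])
E
```

```text
eef_pos: [0.5281, -0.0391, 0.0488]
tcp_rot: [-3.138, -0.437, 1.54]
force: [-0.9, 0.0, 0.3]
finger_force: 0.2
case [-158.9    0.2   48.8] shift mm [ 5.8  0.2 12.5] turn [-0.12 -0.05 -0.24]
case [-158.9    0.2   48.8] shift mm [11.8  0.2 20.1] turn [-0.12 -0.05 -0.24]
case [-158.9    0.2   48.8] shift mm [19.1  0.2 26.4] turn [-0.12 -0.05 -0.24]
[347.5 231.4] [345 222   6  20  67] [-107.8    0.   144.9]
[327.6 269.1] [326 268   4   3   9] [-154.3    0.    45.3]
top [299.7 249.2] [298 243   5  14  35] [np.float64(-101.8), np.float64(-103.9), np.float64(-107.0)]
top [318.4 258.6] [317 258   4   2   5] [np.float64(-155.4), np.float64(-155.7), np.float64(-156.3)]
```

The claw is stretched and hooked, and the lever is at about 0.8 rad. I'll push on past centre.

```bash

python3 -m jog '[[0.003,0,0.006,0,0,0],[0.0058,0,0.0125,0,0,0],[0.0118,0,0.02,0,0,0],[0.019,0,0.026,0,0,0],[0.019,0,0.026,0,0,0]]'| grep -E "pos|rot|force"
python3 - <<'E'
from latch import *
go(-127,0,33,-.436)
p,im=snap("scene")
for c,s in reds(p,im): print(c.round(1),s,onplane(p,*c))
E
```

```text
eef_pos: [0.5287, -0.0077, 0.0338]
tcp_rot: [-3.137, -0.44, 1.544]
force: [0.4, 0.4, 0.2]
finger_force: 0.0
case [-127.5    0.4   33.8] shift mm [0.1 0.4 0.9] turn [-0.22 -0.22 -0.08]
[345.  231.3] [343 222   5  21  59] [-113.6    0.   145.7]
[343.2 273.8] [342 272   3   5   9] [-116.6   -0.    27.8]
```

```bash

python3 -m jog '[[0.003,0,-0.001,0,0,0],[0.005,0,-0.002,0,0,0],[0.005,0,-0.002,0,0,0]]'| grep -E "pos|rot|force"
python3 -m jog '[[-0.02,0,-0.02,0,0,0],[-0.03,0,-0.06,0,0,0],[-0.03,0,-0.1,0,0,0],[-0.03,0,-0.14,0,0,0],[-0.03,0,-0.18,0,0,0]]'| grep -E "pos|rot|force"
python3 -m jog '[[0,0,-0.02,0,0,0],[0,0,-0.02,0,0,0],[0,0,-0.02,0,0,0],[0,0,-0.02,0,0,0],[0,0,-0.02,0,0,0]]'| grep -E "pos|rot|force"
python3 - <<'E'
from latch import *
p,im=snap("scene")
for c,s in reds(p,im): print(c.round(1),s,onplane(p,*c))
a=cv2.imread("pics/s20c.png") 
im0=cv2.imread("pics/scene0.png"); d=cv2.absdiff(im,im0).max(2)>50
d=cv2.morphologyEx(d.astype(np.uint8),cv2.MORPH_OPEN,np.ones((4,4)))
for c,s in blobs(d,60): print("changed",c.round(),s)
print(sensors.get_state()["time_s"], topfind())
E
```

```text
eef_pos: [0.5295, -0.0068, 0.0387]
tcp_rot: [-3.139, -0.438, 1.541]
force: [0.8, 0.1, -0.0]
finger_force: 0.0
eef_pos: [0.5263, -0.1113, 0.19]
tcp_rot: [-3.138, -0.438, 1.54]
force: [0.9, 0.6, -0.4]
finger_force: 0.0
eef_pos: [0.5259, -0.1177, 0.2053]
tcp_rot: [-3.136, -0.438, 1.541]
force: [0.4, 0.4, 0.1]
finger_force: 0.0
[345.1 231.6] [343 222   5  21  55] [-113.5    0.   145. ]
[343.1 273. ] [342 270   3   7  12] [-117.     0.    30.1]
changed [218.   4.] [213   0  11   8  79]
changed [230.   3.] [226   0  11   8  75]
changed [542.   5.] [531   0  20  13 133]
changed [581.  10.] [568   0  28  23 535]
changed [349.  29.] [343  15  13  29 219]
changed [363.  31.] [357  23  15  20 172]
changed [246.  34.] [242  26   8  16  95]
changed [302.  38.] [297  26  13  25 249]
changed [316.  33.] [311  26  12  17 147]
changed [327.  38.] [322  35  11   7  62]
changed [211.  61.] [ 193   40   37   43 1181]
changed [558.  65.] [546  61  24   9 161]
changed [555.  76.] [545  71  22   9 137]
changed [186.  84.] [178  79  15  12 124]
changed [197.  87.] [194  83   9   9  61]
changed [225. 114.] [
[... 184 characters left out ...]
 82 2050]
changed [271. 148.] [266 145  10   8  63]
changed [454. 166.] [437 152  38  29 840]
changed [455. 185.] [447 183  19   6  94]
changed [406. 219.] [ 307  183  183   86 4701]
changed [431. 246.] [419 224  26  40 420]
changed [383. 247.] [371 241  26  14 301]
changed [254. 253.] [246 242  16  24 312]
changed [274. 291.] [ 211  245  126   84 3464]
changed [405. 261.] [396 256  19  10 166]
changed [375. 263.] [366 258  19  11 170]
changed [237. 269.] [229 265  16  10 136]
changed [238. 284.] [227 275  24  20 344]
changed [459. 300.] [449 280  25  36 524]
changed [191. 296.] [181 283  20  27 408]
changed [331. 287.] [321 283  23  10 161]
changed [248. 326.] [242 321  14  10  94]
65.05 []
```

```bash
python3 -c "
from bench import bot
print(bot.close_job())"
```

```text
the job is handed in; nothing more can be done
None
```

The case is packed and handed in at about 65 s: three jars and the canister felt seated on their pocket floors, the lid is shut, the claw is hooked and the lever is home; one jar hit the claw tab at about 31 N early on and had to be set down and regripped, and the final latch check was from camera measurements rather than a viewed picture.

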